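# Fit the bread slicer's feed plate onto its hidden safety switch

### The job

Fit the loose aluminium feed plate to the bread slicer: lift it off the cutting board by its handle, hook its red-striped end under the slicer's dark lip at a slant, then swing the handle end down so that the plate lies flat on the bed behind the front rim. Then slide it in until you feel the hidden safety switch come to its stop, fully pressed, but no harder, so that the switch bracket is not shoved back; let go, and leave everything else on the counter where it is.

Things in the scene. Friction and masses are not known exactly. Their poses are not given: they have to be found in the camera images.
- slicer: Compact white counter bread slicer, fixed, 320 mm deep, 240 mm wide, 245 mm high. Origin: on the table, under the middle line of its feed bed; x points into the machine, away from its feeding side, y left, z up. Coordinates below are in this frame. Under the dark lip, out of sight, sits a safety switch (see joint plunger).
- bed (a point): Top of the flat metal feed bed, straight above the slicer's origin (z=80 mm), same axes. The bed begins at x=-144 mm; side rails 14 mm high leave 124 mm clear (y=-62 to +62 mm).
- rim (a point): Middle of the top of the front rim across the bed's near end: x=-148 mm, rim 8 mm thick (x=-152 to -144), 14 mm above the bed.
- lip (a point): Middle of the lower front edge of the dark lip that roofs the bed from x=+30 mm inwards, 18 mm above the bed.
- head (a point): Middle of the lower front edge of the white head, x=-11 mm, 75 mm above the bed; it overhangs everything further in and is 90 mm tall. An upright gripper on a seated plate's handle would hit it: lean the gripper back towards the feeding side by 20 to 50 degrees.
- plate: Loose aluminium feed plate, 0.36 to 0.56 kg: 180 mm (x) by 110 mm (y) by 8 mm, lying flat, a red stripe across its tongue end (+x). Origin: centre of its underside; x points to the tongue end, z up. A blue flat-sided handle stick rises from its top 17 mm ahead of the middle, leaning 30 degrees back from vertical towards -x. Once seated, its x points into the slicer.
- handle (a point): Where to grip: on the handle's centre line, 38 mm up the 60 mm stick; in the plate's frame 2 mm back (-x) and 41 mm above the underside. The stick is 16 mm wide (y; pinch across this) and 24 mm the other way.
- tongue (a point): Middle of the tongue end's lower edge: in the plate's frame 90 mm ahead (+x), on the underside.
- board: Fixed wooden cutting board, 260 x 190 x 20 mm, on which the plate lies at the start. Origin: centre of its underside.
- plunger (a joint): Travel of the hidden switch plunger: 0 = out, 0.006 m = fully in, at its stop. It sits on the bed's middle line under the lip and moves along the slicer's x; its free face, when out, is anywhere from x=+48 to +68 mm and must be felt for. It takes about 2.5 N to move and stays where it is pushed.
- bracket (a joint): How far (m) the bracket that carries the switch has been shoved back out of place: 0 at the start; it gives way at about 22 N on the fully pressed plunger. Merely sliding the plate along the bed takes 3 to 7 N.
- loaf: Bystander: an oval brown loaf, 180 mm long, 80 mm thick, lying flat; origin under its middle.
- roll: Bystander: a round bread roll, 76 mm across, 48 mm high; origin under its middle.
- jam: Bystander: a closed amber jar with a red cap, 66 mm across, 95 mm high; origin under its middle.
- mug: Bystander: a white mug, 80 mm across, 90 mm high; origin under its middle.
- brush: Bystander: a pastry brush lying flat, 160 mm long; origin under its middle.
- honey: Bystander: a closed amber jar with a white cap, 72 mm across, 110 mm high; origin under its middle.
Mind the look-alikes: they are no part of the job. There is more than one size of the plate; the one meant has the size given above.

How it is judged:
By the outcome, as a careful person would: the job done as asked, in the order asked, and still so for the second after the job is handed in, with the robot touching nothing.
It also fails if it takes over 67 s, if anything falls off the work surface, if the arm or the gripper's body presses on something with over 40 N, if the wrist force passes 120 N, or if a joint passes its speed limit or range.

### The arm

A 7-joint arm with a two-finger parallel gripper is mounted at the origin on the work surface. World frame = base frame: x ahead of the robot, y to its left, z up, the work surface at z = 0. Lengths are in m, angles in degrees, forces in N, time in s.
With the tool pointing down it reaches from about 0.425 to 0.875 m from the base axis. Payload 4.7 kg.
Tool frame: the origin (TCP) lies at the very end of the fingers, on their centre line; the grasp point (between the pads) lies 19 mm behind it; z points along the fingers, y is the direction in which the jaws open and shut (so a half turn about z gives the same grasp; the last joint's range is limited). The gripper opens to 87 mm and grips with 3 to 60 N. Pads are 19 mm wide; open, the fingers measure 117 mm over their backs; the gripper's body (75 mm by 190 mm) begins 51 mm behind the grasp point.
Start: joints at [65.552, 18.392, -4.016, 83.108, 1.295, 78.541, -3.26], TCP at [0.277, -0.588, 0.223] pointing down, gripper open.
Joint ranges: [-163.93, 163.93], [-17.29, 119.83], [-79.2, 71.16], [3.27, 140.29], [-89.18, 269.18], [5.43, 117.66], [-154.24, 154.24]. Speed limits (degrees/s): [147.25, 147.25, 180, 180, 180, 180, 180].

### API

Orientations are given as [roll, pitch, yaw] about the fixed x, y, z axes, in that order (R = Rz(yaw) Ry(pitch) Rx(roll)).
In Python, from cell import * gives the robot as it stands.
- The arm moves only by the tool arm_command, never from a script. Its argument "targets" is a list that holds one entry, the list of rows, each a list of 7 numbers: the shift along the tool's x, y, z in m, then the turn, a rotation vector about the tool's x, y, z in degrees, then the gripper's target within -1 to 1 (shut at 1, half-way at 0, fully open at -1). In form: [[[tx, ty, tz, rx, ry, rz, claw], ...]]. A call has 1 to 10 rows; each row is the pose to reach, as a shift and turn from the pose commanded when the call began, along the tool's axes at that moment; what a row does not reach only later rows make up. A row lasts 1/10 s, in which the tool goes at most 50 mm and 8.59 degrees, less where a joint would pass 70% of its speed; a pose out of reach is approached as far as the arm can. A call with a gripper value outside its range is refused whole. The fingers move at their own pace and stop on an object; "newtons" is the grip in N (left out, the last holds). Time passes only in rows, so rows that repeat a pose let the fingers close. It gives the time, the measured TCP pose, the force and the opening at its end, in the units of the state.
- get_obs(): the state, without advancing time (a new reading comes with each control period).
- read_camera(name): name is "scene" or "top" or "wrist"; returns a dict with "img" (420x560x3 uint8, red, green, blue), "z_map" (420x560 float32, m along the optical axis (not along the pixel's ray), 0 where there is no reading), "K" (3x3 intrinsics, pixels), "origin" and "attitude" of the camera in the world. Camera axes: x right, y down, z forward; pixel columns grow to the right and rows downward; lengths in m; the calibration is good to about 2 mm. A picture is of the moment at which its call begins.
- sign_off(): hands the job in, once; it reports no verdict.
Trained networks look in the newest picture that a camera, given by its name, has taken for a name from the list of things; names that differ only in an ending like _2 or _b are one class to them, and where a whole thing is asked for, a point or a joint stands for the part that bears it (a point fixed in the world has none). Each returns a list of dicts, best first, with "conf" (0 to 1); they miss things now and then, are a little off and sometimes report something else, mostly with a low value. They report only what shows in the picture. A call takes as long as a camera call. They do not tell look-alikes from the thing itself.
- search_frame(thing, camera): "position" ([column, row] in pixels, amid what is visible of it).
The state is a dict: "time_s": time; "qpos": joint angles; "joint_velocities": joint speeds; "effort": joint torques, N m; "tool_pos": TCP position; "tool_rot": TCP orientation; "force": force on the tool from outside, world axes, zero at the start; "wrist_torque": the same for the moment, N m; "grip_width": finger opening in m.
Only numpy, scipy, OpenCV 4.12 (cv2) and the standard library are available. Lean on these libraries where they do the work, as an engineer would, in place of code of your own. Each camera call takes 0.05 s, during which the arm holds its last target.

## Working session

There is one attempt and no reset: what is moved stays moved. The work goes in short steps, Python scripts to look and compute and a tool call to move; the robot and the scene stay as the last step left them, time stands still between calls to the robot, and variables do not carry over. Pictures are saved under pics/ and viewed, and the job is handed in when it is done.

Besides the shell and the picture viewer there is one more tool, called after "Emit:" by a JSON object that holds its "op" and its "data". arm_command: Moves the arm, as the interface text tells. Its arguments: {"type":"object","properties":{"targets":{"type":"array","items":{"type":"array","items":{"type":"array","items":{"type":"number"}}}},"newtons":{"type":"number"}},"required":["targets"]}

```bash
ls; mkdir -p pics; python3 - <<'E'
from cell import *
import cv2
for n in ["scene","top"]:
    r=read_camera(n); cv2.imwrite(f"pics/{n}0.png",r["img"][:,:,::-1]); print(n,r["origin"],r["attitude"],r["K"])
    for t in ["slicer","plate","handle","tongue","board","lip","rim"]:
        try: print(t,[(d["position"],round(d["conf"],2)) for d in search_frame(t,n)])
        except Exception as e: print(t,e)
print(get_obs())
E
```

```text
pics
scene [ 0.83850665 -1.1099393   1.42623644] [-140.76060926    0.15774892   14.42775196] [[446.12635686   0.         284.91432181]
 [  0.         446.12635686 208.02544064]
 [  0.           0.           1.        ]]
slicer [([335.4, 166.6], 0.96)]
plate [([247.4, 260.9], 0.87), ([174.8, 331.9], 0.71)]
handle [([181.9, 336.2], 0.81), ([247.4, 266.8], 0.65)]
tongue [([244.7, 264.1], 0.9), ([182.4, 333.8], 0.64)]
board [([246.0, 284.7], 0.61)]
lip [([337.6, 165.3], 0.89)]
rim [([339.0, 166.6], 0.87)]
top [ 0.43725364 -0.08232113  1.39878645] [-174.23568659    0.38701177  -91.11521636] [[443.77023642   0.         277.06748568]
 [  0.         443.77023642 207.09994578]
 [  0.           0.           1.        ]]
slicer [([175.8, 163.4], 0.98)]
plate [([348.2, 240.9], 0.63), ([448.2, 281.2], 0.55), ([175.2, 161.1], 0.37)]
handle [([446.6, 283.6], 0.95), ([345.6, 240.4], 0.72)]
tongue [([431.1, 229.5], 0.73), ([448.0, 279.7], 0.7), ([345.8, 238.5], 0.59), ([115.9, 234.8], 0.22)]
board []
lip [([176.3, 159.7], 0.83)]
rim [([177.0, 158.4], 0.98), ([432.4, 227.0], 0.61), ([351.1, 154.5], 0.35)]
{'time_s': 0.8, 'qpos': array([65.55192398, 18.3920209 , -4.01710365, 83.10625899,  1.29451447,
       78.54026804, -3.2598754 ]), 'joint_velocities': array([ 0.05942753,  0.12449241,  0.01014396,  0.01832837,  0.03661706,
       -0.04849228, -0.00385125]), 'effort': array([-3.25636884e-04, -4.91052675e+01, -4.03824197e-01, -3.12762594e+01,
       -6.39311853e-02,  3.33465985e-02,  4.33937089e-06]), 'tool_pos': array([ 0.27733218, -0.58790493,  0.2225969 ]), 'tool_rot': array([1.79993441e+02, 1.83338927e-03, 2.52578240e+01]), 'force': array([-0.11497485,  0.13112613, -0.70487445]), 'wrist_torque': array([ 0.00243782, -0.00111762,  0.01461398]), 'grip_width': 0.08671893652094406}
```

View pics/scene0.png

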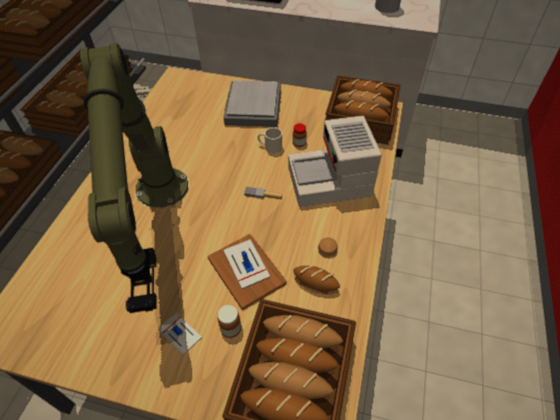

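View pics/top0.png

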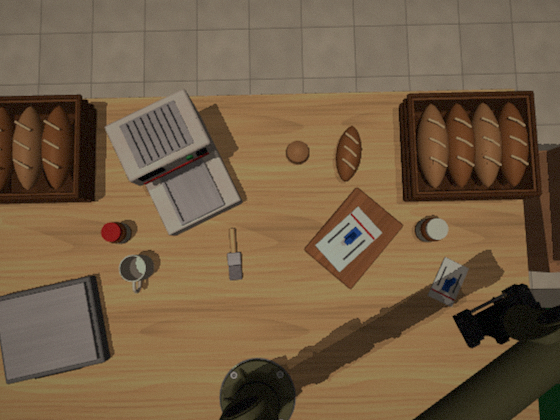

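```bash
cat > h.py <<'E'
from cell import *
import numpy as np, cv2
from scipy.spatial.transform import Rotation as Ro
def pts(r):
    K=r["K"];z=r["z_map"];v,u=np.mgrid[0:z.shape[0],0:z.shape[1]]
    c=np.stack([(u-K[0,2])/K[0,0]*z,(v-K[1,2])/K[1,1]*z,z],-1)
    R=Ro.from_euler('xyz',r["attitude"],degrees=True).as_matrix()
    return c@R.T+np.array(r["origin"])
def proj(r,p):
    R=Ro.from_euler('xyz',r["attitude"],degrees=True).as_matrix()
    c=(np.atleast_2d(p)-np.array(r["origin"]))@R
    return np.c_[c[:,0]/c[:,2],c[:,1]/c[:,2]]@np.diag([r["K"][0,0],r["K"][1,1]])+[r["K"][0,2],r["K"][1,2]]
def rect(P):
    rr=cv2.minAreaRect((P[:,:2]*1000).astype(np.float32)); return rr
E
python3 - <<'E'
from h import *
r=read_camera("top");P=pts(r);im=r["img"]
np.save("topP.npy",P)
print("table z",np.median(P[330:380,120:200,2]), "board",P[200,372],P[270,345], "plate", P[250,325],P[223,365])
c=cv2.resize(im[180:310,300:480],None,fx=4,fy=4,interpolation=cv2.INTER_CUBIC);cv2.imwrite("pics/crop1.png",c[:,:,::-1])
c=cv2.resize(im[80:245,95:255],None,fx=3.5,fy=3.5,interpolation=cv2.INTER_CUBIC);cv2.imwrite("pics/crop2.png",c[:,:,::-1])
hsv=cv2.cvtColor(im,cv2.COLOR_RGB2HSV)
# plate: bright non wood
m=np.zeros(im.shape[:2],bool);m[180:300,300:410]=1
w=m&(P[...,2]>.015)&(hsv[...,1]<70)
print("plate A white",w.sum(),rect(P[w]))
red=m&(P[...,2]>.015)&(hsv[...,1]>130)&((hsv[...,0]<6)|(hsv[...,0]>172))
print("red",red.sum(),P[red].mean(0), rect(P[red]))
b=m&(hsv[...,0]>95)&(hsv[...,0]<130)&(hsv[...,1]>100); print("blue",b.sum(),P[b].mean(0),P[b].max(0))
bd=m&(P[...,2]>.012); print("board",rect(P[bd]),np.percentile(P[bd][:,2],[10,50,90]))
m2=np.zeros(im.shape[:2],bool);m2[255:310,425:475]=1
w=m2&(hsv[...,1]<70)&(P[...,2]<.03)&(P[...,2]>.004); print("plate B",w.sum(),rect(P[w]) if w.sum() else 0)
E
```

```text
table z -0.0009964039619988485 board [ 0.59274364 -0.37230195  0.02144768] [ 0.37790712 -0.28108593  0.01824043] plate [ 0.4403608  -0.22018737  0.03034901] [ 0.52082973 -0.34601574  0.03002244]
plate A white 1888 ((448.26904296875, -248.44393920898438), (141.91697692871094, 301.2174377441406), 29.020870208740234)
red 44 [ 0.51615218 -0.34764983  0.02992065] ((538.5502319335938, -405.91754150390625), (93.7165298461914, 182.96311950683594), 21.0350341796875)
blue 156 [ 0.48245403 -0.3009055   0.05069564] [ 0.50925085 -0.27541945  0.08971949]
board ((511.79437255859375, -312.31982421875), (238.64158630371094, 420.56256103515625), 47.529144287109375) [0.01727619 0.02320148 0.03166135]
plate B 761 ((335.492919921875, -599.499267578125), (81.33956909179688, 131.12271118164062), 62.93828201293945)
```

View pics/crop1.png

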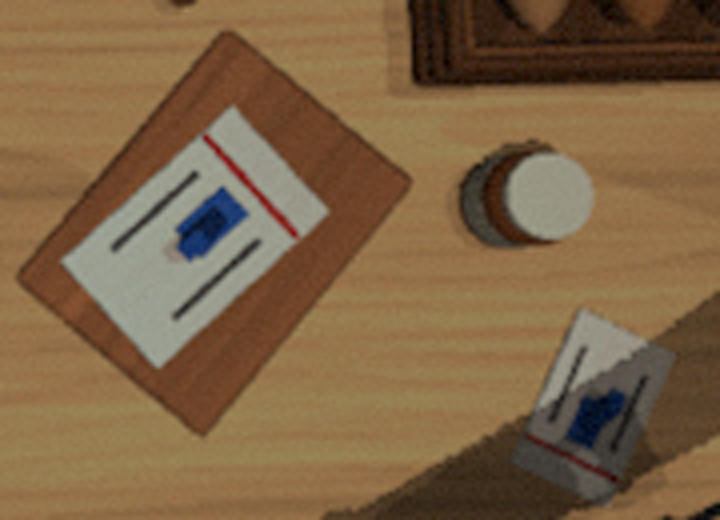

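View pics/crop2.png

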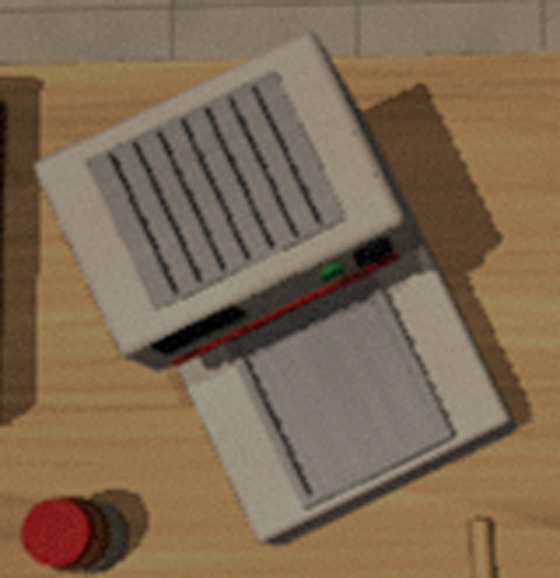

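```bash
cat >> h.py <<'E'
def onplane(r,px,z):
    K=r["K"];R=Ro.from_euler('xyz',r["attitude"],degrees=True).as_matrix()
    px=np.atleast_2d(px).astype(float)
    d=np.c_[(px[:,0]-K[0,2])/K[0,0],(px[:,1]-K[1,2])/K[1,1],np.ones(len(px))]@R.T
    o=np.array(r["origin"]); return o+d*((z-o[2])/d[:,2])[:,None]
E
python3 - <<'E'
from h import *
r=read_camera("top");P=pts(r)
a=np.array([(62,262),(157,368),(328,212),(233,105)])/4+[299.6,179.6]
A=onplane(r,a,.029);print(A.round(4));print([round(np.linalg.norm(A[i]-A[(i+1)%4]),4) for i in range(4)])
print("centre",A.mean(0)); d=(A[2]+A[3]-A[0]-A[1])[:2];print("yaw",np.degrees(np.arctan2(d[1],d[0])))
b=np.array([(582,308),(676,355),(607,505),(512,462)])/4+[299.6,179.6]
B=onplane(r,b,.007);print([round(np.linalg.norm(B[i]-B[(i+1)%4]),4) for i in range(4)])
s=np.array([(268,540),(518,420)])/3.5+[94.6,79.6]
S=onplane(r,s,.094);print(S,np.linalg.norm(S[0]-S[1]));d=S[1]-S[0]
yaw=np.degrees(np.arctan2(d[1],d[0]));print("slicer y-axis dir neg",yaw, "x yaw",yaw+90)
s=np.array([(308,507),(453,435)])/3.5+[94.6,79.6]
S=onplane(r,s,.081);print(S,np.linalg.norm(S[0]-S[1]));d=S[1]-S[0];print(np.degrees(np.arctan2(d[1],d[0]))+90, S.mean(0))
s=np.array([(310,33),(402,215)])/3.5+[94.6,79.6]
S=onplane(r,s,.245);print(S);d=S[0]-S[1];print(np.degrees(np.arctan2(d[1],d[0])))
# depth rim, bed
for c in [(380,440),(330,480),(300,520),(450,400),(490,420),(180,150)]:
    u,v=int(c[0]/3.5+95),int(c[1]/3.5+80);print(c,P[v,u].round(3))
E
```

```text
[[ 0.4559 -0.1904  0.029 ]
 [ 0.3739 -0.2606  0.029 ]
 [ 0.4903 -0.3961  0.029 ]
 [ 0.5745 -0.3262  0.029 ]]
[np.float64(0.108), np.float64(0.1786), np.float64(0.1095), np.float64(0.1803)]
centre [ 0.47366352 -0.29331172  0.029     ]
yaw -49.102021094507975
[np.float64(0.08), np.float64(0.1281), np.float64(0.0788), np.float64(0.1316)]
[[0.49620252 0.23696729 0.094     ]
 [0.59349658 0.02556186 0.094     ]] 0.2327195528500988
slicer y-axis dir neg -65.28693286445557 x yaw 24.713067135544435
[[0.52416805 0.20620121 0.081     ]
 [0.58328067 0.08232183 0.081     ]] 0.13726035193397537
25.509487154263653 [0.55372436 0.14426152 0.081     ]
[[0.87803062 0.1694646  0.245     ]
 [0.73381212 0.09930537 0.245     ]]
25.941935776379516
(380, 440) [0.581 0.145 0.081]
(330, 480) [0.546 0.187 0.08 ]
(300, 520) [0.514 0.215 0.077]
(450, 400) [0.613 0.085 0.08 ]
(490, 420) [0.595 0.05  0.079]
(180, 150) [0.789 0.269 0.244]
```

```bash
python3 - <<'E'
from h import *
r=read_camera("wrist");o=get_obs()
R=Ro.from_euler('xyz',o["tool_rot"],degrees=True).as_matrix();C=Ro.from_euler('xyz',r["attitude"],degrees=True).as_matrix()
print("cam in tool",R.T@(r["origin"]-o["tool_pos"]));print((R.T@C).round(3));print(r["K"])
cv2.imwrite("pics/w0.png",r["img"][:,:,::-1])
E
```

```text
cam in tool [ 0.06570053 -0.00090626 -0.16145476]
[[ 0.    -0.97  -0.244]
 [ 1.     0.    -0.001]
 [ 0.001 -0.244  0.97 ]]
[[313.5612916    0.         276.84127206]
 [  0.         313.5612916  211.25134821]
 [  0.           0.           1.        ]]
```

View pics/w0.png

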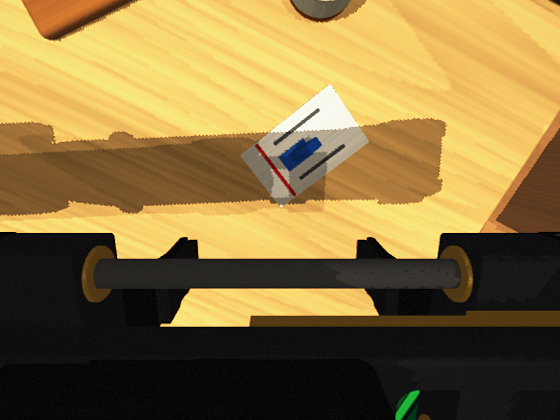

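```bash
cat >> h.py <<'E'
def toolR(yaw,lean):  # tool y=-ey, z tilted forward by lean
    a=np.radians(lean);h=np.array([np.cos(np.radians(yaw)),np.sin(np.radians(yaw)),0]);u=np.array([0,0,1.])
    z=np.sin(a)*h-np.cos(a)*u; x=np.cos(a)*h+np.sin(a)*u; return np.c_[x,np.cross(z,x),z]
def rel(R,p,o=None):
    # commanded pose assumed = measured
    o=o or get_obs(); R0=Ro.from_euler('xyz',o["tool_rot"],degrees=True).as_matrix()
    print("shift",(R0.T@(np.array(p)-o["tool_pos"])).round(4),"rotvec",np.degrees(Ro.from_matrix(R0.T@R).as_rotvec()).round(2),"q",o["qpos"].round(1),"t",o["time_s"])
def st():
    o=get_obs();print("t",round(o["time_s"],2),"p",o["tool_pos"].round(4),"rot",o["tool_rot"].round(2),"q",o["qpos"].round(1),"F",o["force"].round(2),"w",round(o["grip_width"],4))
E
python3 - <<'E'
from h import *
R=toolR(-49.1,45);g=np.array([.4724,-.2918,.061]);rel(R,g+R[:,2]*(.019-.13)); rel(toolR(-49.1,20),g+R[:,2]*(.019-.13)+[0,0,.06])
E
```

```text
shift [ 0.2816 -0.2602  0.0831] rotvec [-29.1   38.38  70.27] q [65.6 18.4 -4.  83.1  1.3 78.5 -3.3] t 0.95
shift [ 0.2816 -0.2601  0.0231] rotvec [-12.96  17.1   73.55] q [65.6 18.4 -4.  83.1  1.3 78.5 -3.3] t 0.95
```

Emit:
{"op": "arm_command", "data": {"targets": [[[0.05,-0.04,-0.1,-3,4,7,-1],[0.1,-0.09,-0.1,-6,8,15,-1],[0.14,-0.13,-0.1,-9,12,22,-1],[0.18,-0.17,-0.1,-12,16,30,-1],[0.22,-0.21,-0.08,-15,20,37,-1],[0.25,-0.24,-0.04,-18,24,44,-1],[0.28,-0.26,0.0,-21,28,51,-1],[0.282,-0.26,0.03,-24,32,58,-1],[0.282,-0.26,0.03,-27,36,65,-1],[0.282,-0.26,0.03,-29.1,38.4,70.3,-1]]]}}

```text
time_s: 1.95
tool_pos: [0.4111, -0.3287, 0.2083]
tool_rot: [173.6, -28.0, -26.1]
force: [-0.6, -0.2, -1.1]
grip_width: 0.0872
```

Emit:
{"op": "arm_command", "data": {"targets": [[[0,0,0,0,0,0,-1],[0,0,0,0,0,0,-1]]]}}

```text
time_s: 2.15
tool_pos: [0.4129, -0.3249, 0.2074]
tool_rot: [173.7, -27.8, -25.4]
force: [0.3, -0.8, 0.4]
grip_width: 0.0871
```

```bash
python3 - <<'E'
from h import *
R=toolR(-49.1,45);g=np.array([.4724,-.2918,.061]);rel(R,g+R[:,2]*(.019-.13))
E
```

```text
shift [-0.0603 -0.0914  0.0351] rotvec [-7.87 15.86 20.02] q [ 31.7 -17.1   1.6 125.9   4.5  43.  -86.2] t 2.15
```

```bash
python3 - <<'E'
from h import *
g=np.array([.4724,-.2918,.061])
for L in (45,35):
  R=toolR(-49.1,L);rel(R,g+R[:,2]*(.019-.06)); 
r=read_camera("wrist");cv2.imwrite("pics/w1.png",r["img"][:,:,::-1])
E
```

```text
shift [-0.0432 -0.0788  0.1018] rotvec [-7.87 15.86 20.02] q [ 31.7 -17.1   1.6 125.9   4.5  43.  -86.2] t 2.15
shift [-0.0366 -0.0764  0.1003] rotvec [-6.08  5.97 20.57] q [ 31.7 -17.1   1.6 125.9   4.5  43.  -86.2] t 2.15
```

View pics/w1.png

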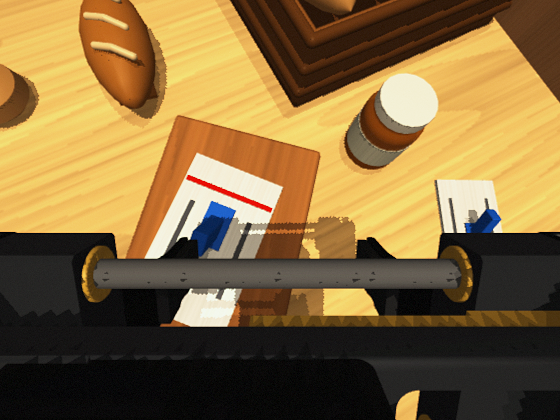

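```bash
python3 - <<'E'
from h import *
r=read_camera("wrist");im=r["img"];P=pts(r)
c=cv2.resize(im[130:260,120:320],None,fx=4,fy=4,interpolation=cv2.INTER_CUBIC);cv2.imwrite("pics/w1c.png",c[:,:,::-1])
print(P[170,230],P[150,175], P[215,150])
E
```

```text
[ 0.53534577 -0.349472    0.02599879] [ 0.59041766 -0.30271145  0.01893787] [ 0.52899497 -0.24475218  0.01939399]
```

View pics/w1c.png

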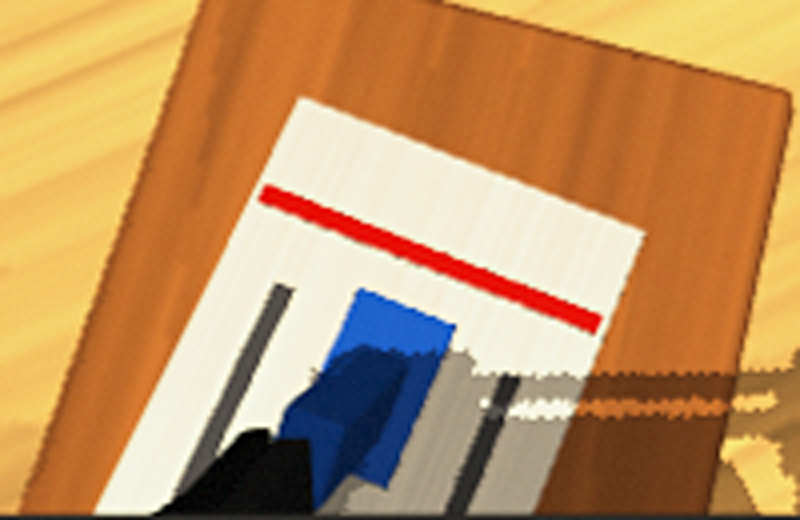

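```bash
python3 - <<'E'
from h import *
r=read_camera("wrist")
a=np.array([(300,96),(645,232),(95,512)])/4+[119.6,129.6]
A=onplane(r,a,.028);print(A.round(4))
d=A[1]-A[0];print(np.linalg.norm(d),np.degrees(np.arctan2(d[1],d[0]))+90)
e=A[0]-A[2];print(np.degrees(np.arctan2(e[1],e[0])))
for y in (-49.5,):
  h=np.array([np.cos(np.radians(y)),np.sin(np.radians(y)),0]);print("centre",(A[0]+A[1])/2-.09*h)
E
```

```text
[[ 0.5717 -0.3227  0.028 ]
 [ 0.4878 -0.3944  0.028 ]
 [ 0.4858 -0.2225  0.028 ]]
0.11030427506315316 -49.48625158621272
-49.398222349150004
centre [ 0.47130738 -0.29011163  0.028     ]
```

```bash
python3 - <<'E'
from h import *
g=np.array([.4705,-.2895,.061])
for L in (45,):
  R=toolR(-49.4,L);rel(R,g+R[:,2]*(.019-.06)); rel(R,g+R[:,2]*(.019))
E
```

```text
shift [-0.0475 -0.0837  0.1009] rotvec [-7.82 15.7  19.9 ] q [ 32.  -17.1   1.6 125.7   4.6  43.  -86.3] t 2.3
shift [-0.033  -0.073   0.1581] rotvec [-7.82 15.7  19.9 ] q [ 32.  -17.1   1.6 125.7   4.6  43.  -86.3] t 2.3
```

Emit:
{"op": "arm_command", "data": {"targets": [[[-0.015,-0.04,0.03,-3,6,8,-1],[-0.03,-0.07,0.06,-5,11,14,-1],[-0.047,-0.084,0.09,-7.8,15.7,19.9,-1],[-0.047,-0.084,0.101,-7.8,15.7,19.9,-1],[-0.047,-0.084,0.101,-7.8,15.7,19.9,-1],[-0.047,-0.084,0.101,-7.8,15.7,19.9,-1]]]}}

```text
time_s: 2.9
tool_pos: [0.4532, -0.2865, 0.116]
tool_rot: [178.2, -43.1, -46.3]
force: [-0.2, -0.2, 1.0]
grip_width: 0.0872
```

```bash
python3 - <<'E'
from h import *
g=np.array([.4705,-.2895,.061])
for L in (45,30):
  R=toolR(-49.4,L);rel(R,g+R[:,2]*(.019-.06)); rel(R,g+R[:,2]*(.019))
st()
E
```

```text
shift [-0.0286 -0.0123  0.0084] rotvec [-0.38  1.83  2.24] q [  74.1  -17.2  -54.4  139.3   30.9   15.4 -148.1] t 2.9
shift [-0.0267 -0.0118  0.0684] rotvec [-0.38  1.83  2.24] q [  74.1  -17.2  -54.4  139.3   30.9   15.4 -148.1] t 2.9
shift [-0.018  -0.0118  0.0095] rotvec [ -0.08 -13.17   2.27] q [  74.1  -17.2  -54.4  139.3   30.9   15.4 -148.1] t 2.9
shift [-0.0316 -0.012   0.0679] rotvec [ -0.08 -13.17   2.27] q [  74.1  -17.2  -54.4  139.3   30.9   15.4 -148.1] t 2.9
t 2.9 p [ 0.4532 -0.2865  0.116 ] rot [178.24 -43.13 -46.32] q [  74.1  -17.2  -54.4  139.3   30.9   15.4 -148.1] F [-0.21 -0.22  1.03] w 0.0872
```

```bash
cat >> h.py <<'E'
def toolR2(yaw,lean):
    R=toolR(yaw,lean); return np.c_[-R[:,0],-R[:,1],R[:,2]]
E
python3 - <<'E'
from h import *
rel(toolR(10,10),[.48,-.20,.25]);rel(toolR(45,0),[.50,0,.33])
E
```

```text
shift [ 0.0595 -0.0752 -0.1303] rotvec [ 27.12 -29.64 -51.56] q [  74.1  -17.2  -54.4  139.3   30.9   15.4 -148.1] t 2.9
shift [ 0.0187 -0.2231 -0.2828] rotvec [ 35.58 -32.16 -87.23] q [  74.1  -17.2  -54.4  139.3   30.9   15.4 -148.1] t 2.9
```

Emit:
{"op": "arm_command", "data": {"targets": [[[0.03,0,-0.04,3,-4,-5,-1],[0.05,-0.02,-0.09,8,-9,-13,-1],[0.06,-0.05,-0.13,14,-14,-22,-1],[0.06,-0.08,-0.17,18,-18,-32,-1],[0.05,-0.11,-0.2,22,-21,-41,-1],[0.04,-0.14,-0.23,25,-24,-50,-1],[0.03,-0.17,-0.25,28,-26,-60,-1],[0.02,-0.2,-0.27,31,-28,-69,-1],[0.019,-0.22,-0.283,33,-30,-78,-1],[0.019,-0.223,-0.283,35.6,-32.2,-87.2,-1]]]}}

```text
time_s: 3.9
tool_pos: [0.4983, -0.0139, 0.3263]
tool_rot: [173.1, -14.0, 12.1]
force: [0.8, -0.6, -0.0]
grip_width: 0.0872
```

```bash
python3 - <<'E'
from h import *
st();rel(toolR2(25.5,0),[.567,.150,.32]);rel(toolR2(25.5,8),[.567,.150,.31])
E
```

```text
t 3.9 p [ 0.4983 -0.0139  0.3263] rot [173.1  -13.95  12.11] q [  8.8 -13.4 -11.6 105.8   2.   72.5 -81.9] F [ 0.81 -0.6  -0.01] w 0.0872
shift [ 0.097  -0.1484  0.0129] rotvec [-18.96 -12.28 164.35] q [  8.8 -13.4 -11.6 105.8   2.   72.5 -81.9] t 3.9
shift [ 0.0946 -0.1496  0.0225] rotvec [ -7.48 -13.72 165.78] q [  8.8 -13.4 -11.6 105.8   2.   72.5 -81.9] t 3.9
```

```bash
python3 - <<'E'
from h import *
rel(toolR(95,0),[.54,.08,.33])
E
```

```text
shift [ 0.0595 -0.0838  0.0009] rotvec [ 15.72  -6.46 -83.19] q [  8.8 -13.4 -11.6 105.8   2.   72.5 -81.9] t 3.9
```

Emit:
{"op": "arm_command", "data": {"targets": [[[0.01,-0.02,0,1.6,-0.6,-8.3,-1],[0.02,-0.03,0,3.1,-1.3,-16.6,-1],[0.03,-0.04,0,4.7,-1.9,-25,-1],[0.04,-0.05,0,6.3,-2.6,-33,-1],[0.05,-0.06,0,7.9,-3.2,-41.6,-1],[0.06,-0.07,0,9.4,-3.9,-50,-1],[0.06,-0.08,0,11,-4.5,-58,-1],[0.06,-0.084,0,12.6,-5.2,-66.6,-1],[0.06,-0.084,0,14.1,-5.8,-75,-1],[0.06,-0.084,0,15.7,-6.5,-83.2,-1]]]}}

```text
time_s: 4.9
tool_pos: [0.5411, 0.0788, 0.329]
tool_rot: [-180.0, 0.0, 95.1]
force: [0.0, -0.6, -0.0]
grip_width: 0.0869
```

```bash
python3 - <<'E'
from h import *
st();rel(toolR2(25.5,0),[.567,.150,.32]);rel(toolR2(25.5,8),[.567,.150,.31])
E
```

```text
t 4.9 p [0.5411 0.0788 0.329 ] rot [-1.7997e+02  2.0000e-02  9.5080e+01] q [  0.8   4.6 -12.7  87.5   1.   88.   -6.8] F [ 0.03 -0.64 -0.03] w 0.0869
shift [0.0686 0.0321 0.009 ] rotvec [-4.0000e-02 -2.0000e-02 -1.1042e+02] q [  0.8   4.6 -12.7  87.5   1.   88.   -6.8] t 4.9
shift [0.0686 0.0321 0.019 ] rotvec [  -7.75   -5.37 -110.22] q [  0.8   4.6 -12.7  87.5   1.   88.   -6.8] t 4.9
```

Emit:
{"op": "arm_command", "data": {"targets": [[[0.02,0.01,0.005,0,0,-8.5,-1],[0.03,0.02,0.01,0,0,-17,-1],[0.04,0.03,0.01,0,0,-25,-1],[0.05,0.032,0.01,0,0,-34,-1],[0.06,0.032,0.01,0,0,-42,-1],[0.0686,0.032,0.01,0,0,-51,-1],[0.0686,0.032,0.01,0,0,-59,-1],[0.0686,0.032,0.01,0,0,-68,-1],[0.0686,0.032,0.01,0,0,-76,-1],[0.0686,0.032,0.01,0,0,-85,-1]]]}}

```text
time_s: 5.9
tool_pos: [0.5674, 0.1497, 0.3188]
tool_rot: [180.0, 0.0, 179.7]
force: [-0.0, -0.2, 0.5]
grip_width: 0.0869
```

Emit:
{"op": "arm_command", "data": {"targets": [[[0,0,0,0,0,-8.5,-1],[0,0,0,0,0,-17,-1],[0,0,0,0,0,-25.4,-1],[0,0,0,0,0,-25.4,-1],[0,0,0,0,0,-25.4,-1]]]}}

```text
time_s: 6.4
tool_pos: [0.567, 0.1505, 0.3185]
tool_rot: [-180.0, -0.0, -155.4]
force: [-0.0, -1.4, -0.2]
grip_width: 0.0871
```

```bash
python3 - <<'E'
from h import *
st()
r=read_camera("wrist");cv2.imwrite("pics/w2.png",r["img"][:,:,::-1])
np.savez("w2.npz",P=pts(r),img=r["img"],K=r["K"],origin=r["origin"],attitude=r["attitude"],z_map=r["z_map"])
E
```

```text
t 6.4 p [0.567  0.1505 0.3185] rot [-1.7999e+02 -2.0000e-02 -1.5543e+02] q [  2.6  10.4 -23.4  82.9   4.1  87.6  94. ] F [-0.03 -1.45 -0.22] w 0.0871
```

View pics/w2.png

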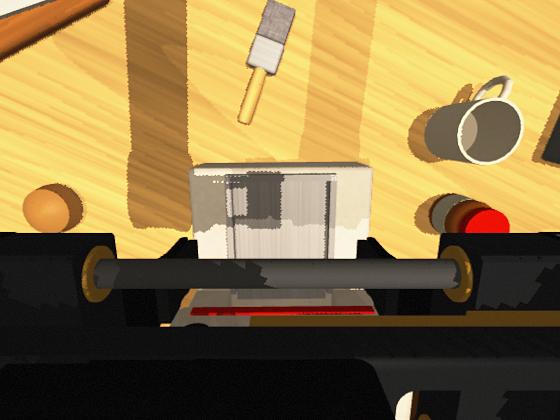

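```bash
python3 - <<'E'
from h import *
d=np.load("w2.npz");im=d["img"]
c=cv2.resize(im[150:320,180:385],None,fx=3.9,fy=3.5,interpolation=cv2.INTER_CUBIC);cv2.imwrite("pics/w2c.png",c[:,:,::-1])
P=d["P"]
for v in (160,163,165,167,169,171,174,177,180,200): print(v,P[v,280].round(4),P[v,200].round(4))
for u in (186,190,194,205,220,224,228,230,232,234,236,240,325,330,332,334,336,340,350): print(u,P[220,u].round(4))
E
```

```text
160 [ 0.5403  0.145  -0.0015] [ 0.5909  0.0344 -0.0017]
163 [0.5425 0.1457 0.0235] [ 0.5953  0.0358 -0.0026]
165 [0.5427 0.1455 0.0516] [0.59   0.0447 0.0404]
167 [0.543  0.1453 0.0755] [0.5869 0.0509 0.0695]
169 [0.5065 0.1239 0.48  ] [0.5878 0.0531 0.077 ]
171 [0.5473 0.1473 0.0785] [0.5898 0.0544 0.0788]
174 [0.55   0.1485 0.0856] [0.5933 0.0558 0.0793]
177 [0.5526 0.1496 0.0927] [0.5973 0.0569 0.0776]
180 [0.556  0.1511 0.0932] [0.601  0.0583 0.0772]
200 [0.5813 0.1629 0.0806] [0.6251 0.0681 0.0789]
186 [ 6.881e-01  4.860e-02 -2.000e-04]
190 [ 0.6857  0.0543 -0.0009]
194 [0.6538 0.0706 0.0787]
205 [0.6473 0.084  0.0799]
220 [0.6393 0.102  0.0792]
224 [0.6372 0.1068 0.0789]
228 [0.6305 0.1121 0.0929]
230 [0.6292 0.1144 0.0937]
232 [0.6289 0.1167 0.0913]
234 [0.6314 0.1189 0.0798]
236 [0.6302 0.1213 0.0799]
240 [0.628  0.1262 0.0802]
325 [0.5811 0.2283 0.0807]
330 [0.5761 0.2308 0.0934]
332 [0.5749 0.233  0.0939]
334 [0.5741 0.2357 0.0926]
336 [0.5753 0.2419 0.0796]
340 [0.5731 0.2467 0.0794]
350 [0.5676 0.2588 0.0795]
```

View pics/w2c.png

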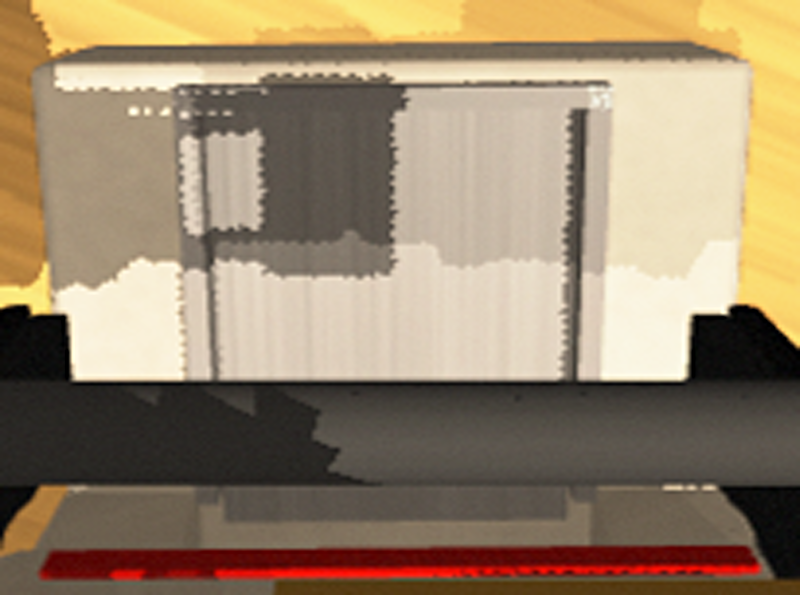

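```bash
python3 - <<'E'
from h import *
d=np.load("w2.npz");P=d["P"]
o0=np.array([.684,.206]);yw=np.radians(25)
def loc(p,yw,o): 
    c,s=np.cos(yw),np.sin(yw);q=p[...,:2]-o;return np.stack([q[...,0]*c+q[...,1]*s,-q[...,0]*s+q[...,1]*c,p[...,2]],-1)
m=np.zeros(P.shape[:2],bool);m[160:258,180:390]=1
L=loc(P,yw,o0)
rail=m&(P[...,2]>.090)&(P[...,2]<.098)
q=L[rail]
for lo,hi in((-.09,-.04),(.04,.09)):
    k=q[(q[:,1]>lo)&(q[:,1]<hi)&(q[:,0]>-.13)]
    f=np.polyfit(k[:,0],k[:,1],1);print("rail",len(k),"dyaw",np.degrees(f[0]),"y@-.08",np.polyval(f,-.08),"y range",np.percentile(k[:,1],[5,95]),"z",k[:,2].mean())
rim=q[(abs(q[:,1])<.05)];f=np.polyfit(rim[:,1],rim[:,0],1);print("rim",len(rim),-np.degrees(f[0]),f[1],np.percentile(rim[:,0],[3,97]))
# front wall face
fw=L[m&(P[...,2]>.01)&(P[...,2]<.07)];fw=fw[(fw[:,0]<-.1)&(abs(fw[:,1])<.1)]
f=np.polyfit(fw[:,1],fw[:,0],1);print("front",len(fw),-np.degrees(f[0]),f[1])
# outer edges at z~.08
for v in (185,195,205,215,225,240):
    row=L[v];k=(row[:,2]>.07)&(row[:,2]<.1)&(np.arange(560)>175)&(np.arange(560)<390)
    print(v,row[k][:,1].min().round(4),row[k][:,1].max().round(4),(row[k][:,1].min()+row[k][:,1].max())/2)
    b=(row[:,2]<.085)&k&(abs(row[:,1])<.07); print("   bed",row[b][:,1].min(),row[b][:,1].max())
E
```

```text
rail 459 dyaw 0.06570568777502651 y@-.08 -0.06133226612477126 y range [-0.06504992 -0.05765197] z 0.09306358574512968
rail 463 dyaw 0.058983022430495594 y@-.08 0.07018327420531445 y range [0.06648503 0.07391137] z 0.09322216889045766
rim 543 -0.03737578954708332 -0.1419109965504086 [-0.14565346 -0.13802433]
front 591 0.12094409224697876 -0.1537694145870404
185 -0.1133 0.1224 0.0045310608434501465
   bed -0.06903357101194203 0.06623723140134502
195 -0.1157 0.1218 0.003090866357195271
   bed -0.06971262746309884 0.06635730697163536
205 -0.1149 0.1232 0.004172329977938705
   bed -0.0691200815929377 0.06572207522122543
215 -0.1138 0.1228 0.004520368219920669
   bed -0.06988888146717728 0.06612824227208983
225 -0.1134 0.1216 0.004103633070284392
   bed -0.06887647741405478 0.0666978983458999
240 -0.1079 0.1064 -0.0007272953390740008
   bed -0.06986168523741942 0.0665051478567811
```

```bash
cat >> h.py <<'E'
G=np.array([.4705,-.2895,.061]); PY=-49.4; SY=25.05; SO=np.array([.6877,.2126,0])
E
python3 - <<'E'
from h import *
R=toolR2(PY,15);rel(R,G+[0,0,.1]+R[:,2]*.019)
E
```

```text
shift [ 0.2696 -0.3649  0.1759] rotvec [  9.66 -12.86  73.59] q [  2.6  10.4 -23.3  82.9   4.1  87.6  94. ] t 6.45
```

Emit:
{"op": "arm_command", "data": {"targets": [[[0.03,-0.035,0,1,-1.3,7,-1],[0.06,-0.07,0,2,-2.6,15,-1],[0.09,-0.11,0,3,-4,22,-1],[0.12,-0.15,0,4,-5,30,-1],[0.15,-0.19,0,5,-6.5,37,-1],[0.18,-0.23,0.03,6,-8,45,-1],[0.21,-0.27,0.06,7,-9,52,-1],[0.24,-0.31,0.09,8,-10.5,59,-1],[0.26,-0.34,0.12,9,-12,66,-1],[0.27,-0.365,0.13,9.7,-12.9,73.6,-1]]]}}

```text
time_s: 7.45
tool_pos: [0.4732, -0.294, 0.1874]
tool_rot: [180.0, 15.1, 130.4]
force: [0.7, 0.1, 0.6]
grip_width: 0.0868
```

```bash
python3 - <<'E'
from h import *
R=toolR2(PY,15);rel(R,G+[0,0,.1]+R[:,2]*.019)
R=toolR2(PY,40);rel(R,G+[0,0,.05]+R[:,2]*.019)
R=toolR2(PY,40);rel(R,G+R[:,2]*.019)
st()
E
```

```text
shift [0.0119 0.0008 0.0431] rotvec [-0.02  0.07 -0.18] q [ 27.2  -2.   -2.1 111.8   7.3  56.7  62.2] t 7.45
shift [0.0169 0.0008 0.0896] rotvec [ -0.06 -24.93  -0.17] q [ 27.2  -2.   -2.1 111.8   7.3  56.7  62.2] t 7.45
shift [0.0299 0.0008 0.1379] rotvec [ -0.06 -24.93  -0.17] q [ 27.2  -2.   -2.1 111.8   7.3  56.7  62.2] t 7.45
t 7.45 p [ 0.4732 -0.294   0.1874] rot [179.97  15.07 130.41] q [ 27.2  -2.   -2.1 111.8   7.3  56.7  62.2] F [0.72 0.09 0.57] w 0.0868
```

Emit:
{"op": "arm_command", "data": {"targets": [[[0.014,0.001,0.043,0,0,0,-1],[0.02,0.001,0.085,0,-5,0,-1],[0.025,0.001,0.1,0,-12,0,-1],[0.028,0.001,0.12,0,-18,0,-1],[0.03,0.001,0.138,0,-24.9,0,-1],[0.03,0.001,0.138,0,-24.9,0,-1],[0.03,0.001,0.138,0,-24.9,0,-1]]]}}

```text
time_s: 8.15
tool_pos: [0.4791, -0.3006, 0.0499]
tool_rot: [-179.7, 39.6, 130.6]
force: [0.8, -0.7, 1.6]
grip_width: 0.0869
```

```bash
python3 - <<'E'
from h import *
R=toolR2(PY,40);rel(R,G+R[:,2]*.019)
st()
for n in ("scene","top","wrist"):
    r=read_camera(n);im=r["img"]
    if n=="scene": im=cv2.resize(im[190:340,130:330],None,fx=4,fy=4)
    cv2.imwrite(f"pics/g_{n}.png",im[:,:,::-1])
E
```

```text
shift [0.0036 0.0007 0.0015] rotvec [-0.32 -0.39  0.01] q [ 23.6   1.1  -7.7 137.2  72.   22.1  -7.6] t 8.15
t 8.15 p [ 0.4791 -0.3006  0.0499] rot [-179.68   39.61  130.61] q [ 23.6   1.1  -7.7 137.2  72.   22.1  -7.6] F [ 0.8  -0.65  1.56] w 0.0869
```

View pics/g_scene.png

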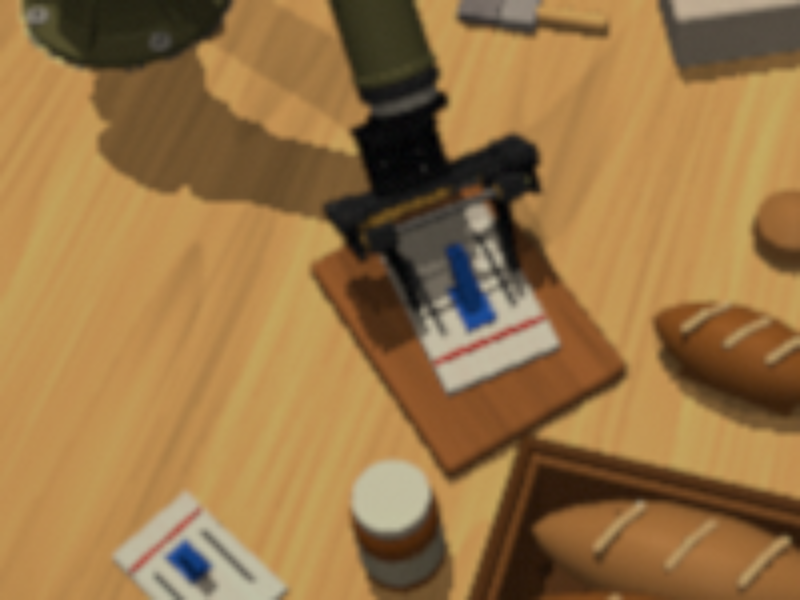

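View pics/g_wrist.png

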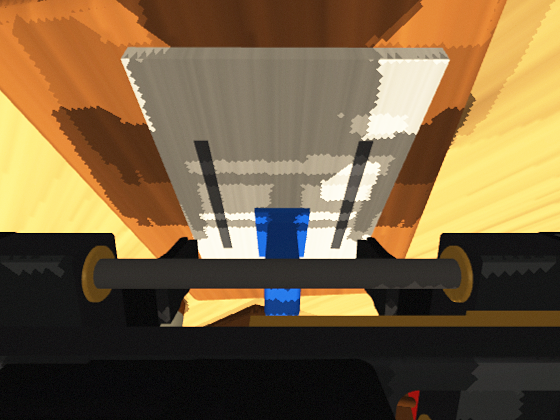

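Emit:
{"op": "arm_command", "data": {"newtons": 55, "targets": [[[0.002,0.0,0.001,0,0,0,1],[0.002,0.0,0.001,0,0,0,1],[0.002,0.0,0.001,0,0,0,1],[0.002,0.0,0.001,0,0,0,1],[0.002,0.0,0.001,0,0,0,1],[0.002,0.0,0.001,0,0,0,1],[0.002,0.0,0.001,0,0,0,1],[0.002,0.0,0.001,0,0,0,1]]]}}

```text
time_s: 9.1
tool_pos: [0.4783, -0.2995, 0.0478]
tool_rot: [-179.5, 39.5, 130.9]
force: [-0.8, -0.7, -0.8]
grip_width: 0.031
```

```bash
python3 - <<'E'
from h import *
st()
o=get_obs();p=o["tool_pos"]
R=toolR2(PY,30);rel(R,p+[0.0,0.0,.08]);
R=toolR2(PY,25);rel(R,p+[0.05,0.03,.16]);
E
```

```text
t 9.1 p [ 0.4783 -0.2995  0.0478] rot [-179.48   39.48  130.85] q [ 23.5   1.3  -7.7 137.3  72.3  22.2  -7.9] F [-0.79 -0.65 -0.81] w 0.031
shift [-0.0509 -0.0006 -0.0617] rotvec [-0.37  9.48  0.16] q [ 23.5   1.3  -7.7 137.3  72.3  22.2  -7.9] t 9.1
shift [-0.1095  0.0564 -0.1176] rotvec [-0.38 14.48  0.15] q [ 23.5   1.3  -7.7 137.3  72.3  22.2  -7.9] t 9.1
```

Still closing; wait.

Emit:
{"op": "arm_command", "data": {"newtons": 55, "targets": [[[0,0,0,0,0,0,1],[0,0,0,0,0,0,1],[0,0,0,0,0,0,1],[0,0,0,0,0,0,1],[0,0,0,0,0,0,1],[0,0,0,0,0,0,1]]]}}

```text
time_s: 9.7
tool_pos: [0.4788, -0.2991, 0.0478]
tool_rot: [-179.5, 39.5, 130.9]
force: [1.0, 2.0, -0.7]
grip_width: 0.0155
```

```bash
python3 - <<'E'
from h import *
st()
o=get_obs();p=o["tool_pos"]
R=toolR2(PY,30);rel(R,p+[0.0,0.0,.08]);
R=toolR2(PY,25);rel(R,p+[0.05,0.03,.16]);
E
```

```text
t 9.7 p [ 0.4788 -0.2991  0.0478] rot [-179.54   39.48  130.87] q [ 23.5   1.3  -7.7 137.3  72.3  22.1  -7.9] F [ 0.98  2.   -0.74] w 0.0155
shift [-0.0509 -0.0005 -0.0617] rotvec [-0.31  9.48  0.18] q [ 23.5   1.3  -7.7 137.3  72.3  22.1  -7.9] t 9.7
shift [-0.1095  0.0565 -0.1176] rotvec [-0.31 14.48  0.17] q [ 23.5   1.3  -7.7 137.3  72.3  22.1  -7.9] t 9.7
```

Emit:
{"op": "arm_command", "data": {"targets": [[[-0.006,0,-0.008,0,0,0,1],[-0.013,0,-0.016,0,0,0,1],[-0.022,0,-0.026,0,1,0,1],[-0.031,0,-0.037,0,3,0,1],[-0.041,0,-0.05,0,5,0,1],[-0.051,0,-0.062,0,7,0,1],[-0.065,0.012,-0.075,0,9,0,1],[-0.08,0.025,-0.09,0,11,0,1],[-0.095,0.04,-0.105,0,13,0,1],[-0.11,0.056,-0.118,0,14.5,0,1]]]}}

```text
time_s: 10.7
tool_pos: [0.5262, -0.2698, 0.2071]
tool_rot: [-179.4, 24.6, 130.7]
force: [0.0, -0.7, -4.6]
grip_width: 0.0157
```

```bash
python3 - <<'E'
from h import *
st()
for n in ("scene","wrist"):
    r=read_camera(n);im=r["img"]
    if n=="scene": im=cv2.resize(im[140:320,130:350],None,fx=3.5,fy=3.3)
    cv2.imwrite(f"pics/l_{n}.png",im[:,:,::-1])
E
```

```text
t 10.7 p [ 0.5262 -0.2698  0.2071] rot [-179.4    24.64  130.65] q [ 19.5  -3.4  -3.3 113.3  17.6  50.8  47.8] F [ 0.05 -0.67 -4.57] w 0.0157
```

View pics/l_scene.png

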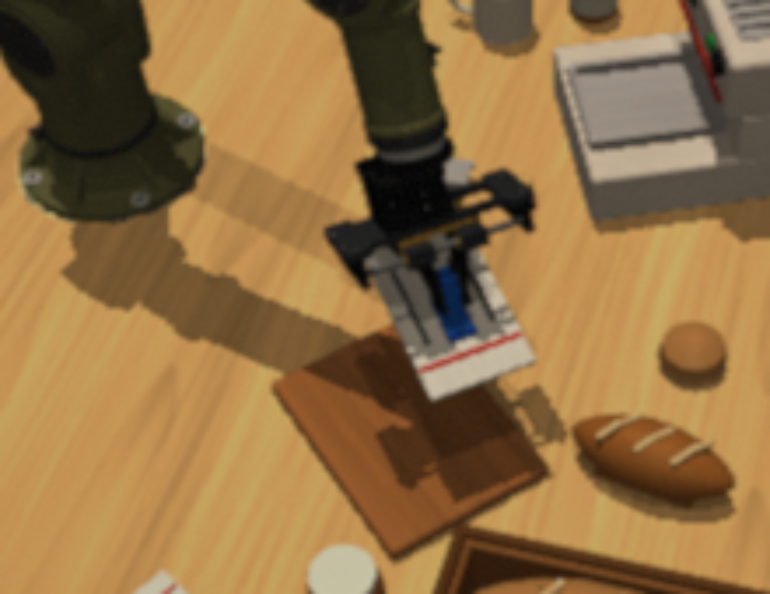

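View pics/l_wrist.png

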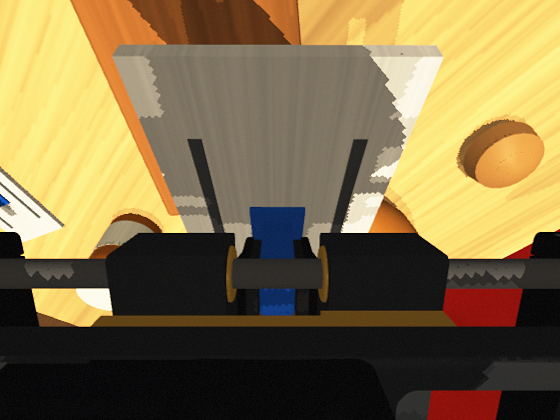

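```bash
python3 - <<'E'
from h import *
r=read_camera("wrist");P=pts(r);o=get_obs()
R0=Ro.from_euler('xyz',o["tool_rot"],degrees=True).as_matrix()
T=(P-o["tool_pos"])@R0
reg=[(70,180,150),(70,180,300),(70,180,380)]
q=T[65:125,160:390].reshape(-1,3)
c=q.mean(0);u,s,vt=np.linalg.svd(q-c);n=vt[2];n=-n if n[2]>0 else n
print("n tool",n,"rms",s[2]/np.sqrt(len(q)),"lean rel plate",np.degrees(np.arctan2(-n[0],-n[2])),"roll",np.degrees(np.arcsin(n[1])))
print("dist TCP to top plane",np.dot(n,-c))
a=np.array([(120,57),(437,57)]);
K=r["K"]
C=Ro.from_euler('xyz',r["attitude"],degrees=True).as_matrix()
for px in a:
    d=R0.T@C@np.array([(px[0]-K[0,2])/K[0,0],(px[1]-K[1,2])/K[1,1],1]);og=R0.T@(r["origin"]-o["tool_pos"])
    print(og+d*np.dot(n,c-og)/np.dot(n,d))
for v in range(40,66,2): print(v,T[v,280].round(4))
st()
# plate corners at cols
E
```

```text
n tool [-0.92770917 -0.00206587 -0.37329803] rms 0.004825486200926761 lean rel plate 68.08079104670543 roll -0.11836586092408773
dist TCP to top plane 0.05709707181172572
[ 0.08667946 -0.0443248  -0.06221486]
[ 0.08666838  0.04939822 -0.06270602]
40 [0.1438 0.0055 0.1413]
42 [0.1423 0.0055 0.1416]
44 [0.1411 0.0055 0.1432]
46 [ 0.0939  0.0032 -0.045 ]
48 [ 0.093   0.0032 -0.0459]
50 [ 0.0922  0.0032 -0.047 ]
52 [ 0.0914  0.0032 -0.0474]
54 [ 0.0903  0.0032 -0.0496]
56 [ 0.0898  0.0032 -0.0492]
58 [ 0.0891  0.0032 -0.0494]
60 [ 0.0883  0.0032 -0.0505]
62 [ 0.0881  0.0032 -0.0484]
64 [ 0.0876  0.0032 -0.048 ]
t 10.85 p [ 0.5282 -0.2697  0.2081] rot [-179.52   24.93  130.73] q [ 19.4  -3.4  -3.4 113.3  17.7  50.5  47.7] F [-1.25 -0.97 -5.69] w 0.0156
```

```bash
python3 - <<'E'
import cv2
im=cv2.imread("pics/l_wrist.png");cv2.imwrite("pics/l_wc.png",cv2.resize(im[30:130,90:460],None,fx=2.1,fy=4))
E
```

```text
(no output)
```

View pics/l_wc.png

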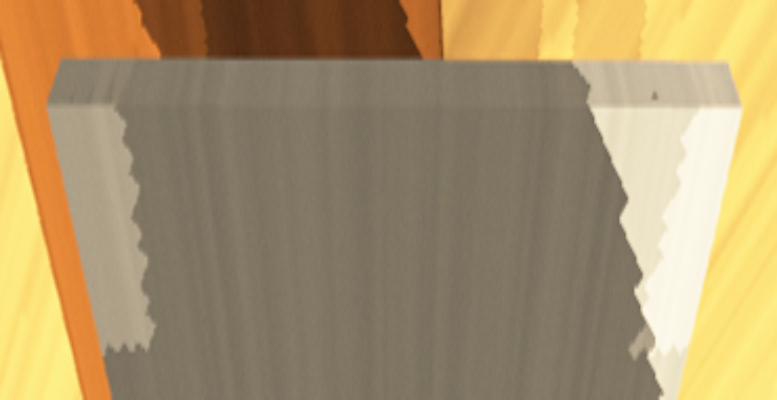

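```bash
cat >> h.py <<'E'
LREL=39.5
def plate_tool(tx,tz,a,ty=0.,dyaw=0.):
    """tongue lower edge at slicer x=tx, z=tz above bed (m), slant a deg -> R,TCP"""
    y=np.radians(SY+dyaw);h=np.array([np.cos(y),np.sin(y),0]);u=np.array([0,0,1.]);l=np.cross(u,h)
    s=np.radians(SY);hs=np.array([np.cos(s),np.sin(s),0]);ls=np.cross(u,hs)
    ar=np.radians(a);ex=np.cos(ar)*h-np.sin(ar)*u;ez=np.sin(ar)*h+np.cos(ar)*u
    t=SO+hs*tx+ls*ty+u*(.08+tz)
    R=toolR2(SY+dyaw,LREL-a)
    return R,t-.092*ex+.041*ez+.019*R[:,2]
def where(o=None,a=None):
    """slicer-frame tongue estimate from tool pose"""
    o=o or get_obs();R=Ro.from_euler('xyz',o["tool_rot"],degrees=True).as_matrix()
    z=R[:,2];x=-R[:,0];th=np.radians(LREL)
    ex=np.cos(th)*x+np.sin(th)*z; ez=np.sin(th)*x-np.cos(th)*z
    t=o["tool_pos"]-.019*z+.092*ex-.041*ez
    s=np.radians(SY);hs=np.array([np.cos(s),np.sin(s),0]);ls=np.array([-hs[1],hs[0],0]);d=t-SO
    print("tongue mm x %.1f y %.1f z %.1f"%(d@hs*1e3,d@ls*1e3,(d[2]-.08)*1e3),"slant %.2f"%np.degrees(np.arcsin(-ex[2])),"yaw %.2f"%(np.degrees(np.arctan2(ex[1],ex[0]))-SY),"F slicer",[round(float(o["force"]@v),2) for v in(hs,ls)],round(float(o["force"][2]),2),"t",round(o["time_s"],2),"w",round(o["grip_width"],4))
E
python3 - <<'E'
from h import *
where()
for a in ((-.15,.09,15),(-.08,.05,12)): rel(*plate_tool(*a))
E
```

```text
tongue mm x -330.1 y -437.7 z 82.5 slant 14.57 yaw -74.63 F slicer [-1.54, -0.35] -5.69 t 10.85 w 0.0156
shift [ 0.2877  0.2222 -0.1444] rotvec [-31.49   0.09 -67.54] q [ 19.4  -3.4  -3.4 113.3  17.7  50.5  47.7] t 10.85
shift [ 0.2896  0.2877 -0.0976] rotvec [-33.25  -2.47 -66.7 ] q [ 19.4  -3.4  -3.4 113.3  17.7  50.5  47.7] t 10.85
```

```bash
python3 - <<'E'
from h import *
for a in ((-.10,.08,13),): rel(*plate_tool(*a)); print(plate_tool(*a)[1])
E
```

```text
shift [ 0.2811  0.269  -0.128 ] rotvec [-32.67  -1.62 -66.98] q [ 19.4  -3.4  -3.4 113.3  17.7  50.5  47.7] t 10.85
[0.53193174 0.13979851 0.20364092]
```

Emit:
{"op": "arm_command", "data": {"targets": [[[0.02,0.02,-0.02,-3,0,-6,1],[0.045,0.045,-0.035,-6,0,-13,1],[0.075,0.07,-0.05,-9,0,-20,1],[0.105,0.1,-0.065,-13,0,-27,1],[0.14,0.13,-0.08,-17,-0.5,-34,1],[0.17,0.16,-0.09,-20,-1,-41,1],[0.2,0.19,-0.1,-23,-1,-48,1],[0.23,0.22,-0.11,-27,-1,-55,1],[0.26,0.25,-0.12,-30,-1.5,-62,1],[0.281,0.269,-0.128,-32.7,-1.6,-67,1]]]}}

```text
time_s: 11.85
tool_pos: [0.5284, 0.1406, 0.1996]
tool_rot: [180.0, 26.1, -154.6]
force: [-0.5, -0.4, -4.9]
grip_width: 0.0156
```

Emit:
{"op": "arm_command", "data": {"targets": [[[0,0,0,0,0,0,1],[0,0,0,0,0,0,1]]]}}

```text
time_s: 12.05
tool_pos: [0.5296, 0.138, 0.2005]
tool_rot: [-180.0, 26.2, -155.0]
force: [0.6, 0.1, -4.9]
grip_width: 0.0158
```

```bash
python3 - <<'E'
from h import *
st();where()
for a in ((-.02,.03,12),(.01,.006,12),(.041,.003,12)): rel(*plate_tool(*a))
E
```

```text
t 12.05 p [0.5296 0.138  0.2005] rot [-179.99   26.18 -154.97] q [ -5.6 -11.4  -7.7 121.5  -9.4  44.4 106.9] F [ 0.6   0.05 -4.94] w 0.0158
tongue mm x -103.1 y -0.7 z 76.4 slant 13.32 yaw -0.03 F slicer [0.56, -0.21] -4.94 t 12.05 w 0.0158
shift [-0.0525  0.0007  0.0794] rotvec [-0.02 -1.32 -0.02] q [ -5.6 -11.4  -7.7 121.5  -9.4  44.4 106.9] t 12.05
shift [-0.0688  0.0007  0.1142] rotvec [-0.02 -1.32 -0.02] q [ -5.6 -11.4  -7.7 121.5  -9.4  44.4 106.9] t 12.05
shift [-0.0953  0.0007  0.1305] rotvec [-0.02 -1.32 -0.02] q [ -5.6 -11.4  -7.7 121.5  -9.4  44.4 106.9] t 12.05
```

Emit:
{"op": "arm_command", "data": {"targets": [[[-0.015,0.001,0.02,0,-1.3,0,1],[-0.03,0.001,0.045,0,-1.3,0,1],[-0.0525,0.001,0.079,0,-1.3,0,1],[-0.0525,0.001,0.079,0,-1.3,0,1],[-0.0525,0.001,0.079,0,-1.3,0,1]]]}}

```text
time_s: 12.55
tool_pos: [0.6046, 0.1731, 0.1534]
tool_rot: [180.0, 27.5, -155.1]
force: [-1.2, 0.0, -4.4]
grip_width: 0.0155
```

```bash
python3 - <<'E'
from h import *
st();where()
for a in ((-.02,.03,12),(.01,.006,12),(.041,.003,12)): rel(*plate_tool(*a))
for n,c in (("scene",(110,220,270,400)),("top",(80,260,80,280)),("wrist",None)):
    r=read_camera(n);im=r["img"]
    np.savez(f"s_{n}.npz",P=pts(r),**r)
    if c: im=cv2.resize(im[c[0]:c[1],c[2]:c[3]],None,fx=4 if n=="top" else 5.5,fy=3.3 if n=="top" else 5.4,interpolation=cv2.INTER_CUBIC)
    cv2.imwrite(f"pics/s_{n}.png",im[:,:,::-1])
E
```

```text
t 12.55 p [0.6046 0.1731 0.1534] rot [ 179.97   27.49 -155.07] q [ -6.5   1.   -9.5 116.5  -6.9  35.5 103.6] F [-1.16  0.04 -4.42] w 0.0155
tongue mm x -19.3 y -0.8 z 31.0 slant 12.01 yaw -0.10 F slicer [-1.03, 0.52] -4.42 t 12.55 w 0.0155
shift [0.0011 0.0006 0.0006] rotvec [-0.03 -0.01 -0.11] q [ -6.5   1.   -9.5 116.5  -6.9  35.5 103.6] t 12.55
shift [-0.0145  0.0007  0.0357] rotvec [-0.03 -0.01 -0.11] q [ -6.5   1.   -9.5 116.5  -6.9  35.5 103.6] t 12.55
shift [-0.0406  0.0007  0.0527] rotvec [-0.03 -0.01 -0.11] q [ -6.5   1.   -9.5 116.5  -6.9  35.5 103.6] t 12.55
```

View pics/s_scene.png

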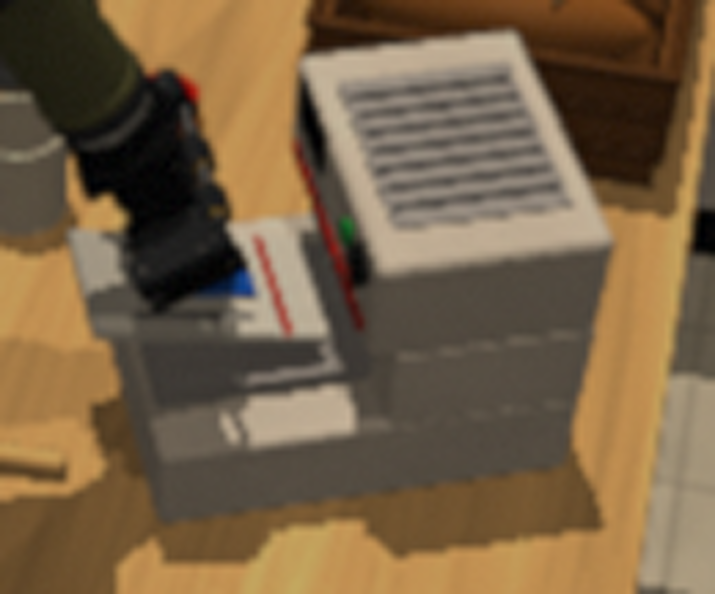

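View pics/s_top.png

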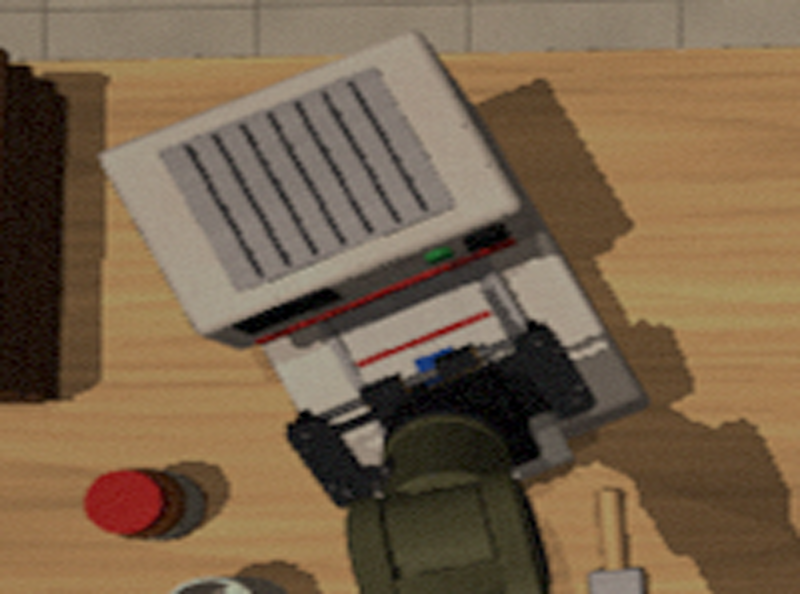

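View pics/s_wrist.png

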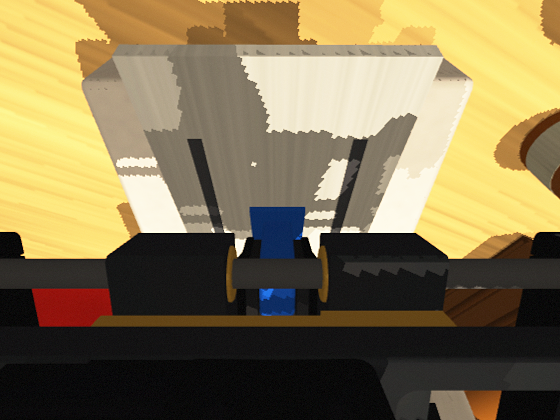

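Emit:
{"op": "arm_command", "data": {"targets": [[[-0.004,0.0006,0.009,0,0,0,1],[-0.008,0.0006,0.018,0,0,0,1],[-0.011,0.0006,0.027,0,0,0,1],[-0.0145,0.0006,0.0357,0,0,0,1],[-0.0145,0.0006,0.0357,0,0,0,1]]]}}

```text
time_s: 13.2
tool_pos: [0.6325, 0.1888, 0.1302]
tool_rot: [180.0, 27.7, -154.9]
force: [-0.3, 0.6, -3.8]
grip_width: 0.0157
```

```bash
python3 - <<'E'
from h import *
where()
for a in ((.025,.004,12),(.041,.003,12)): rel(*plate_tool(*a))
E
```

```text
tongue mm x 12.8 y 1.9 z 8.1 slant 11.77 yaw 0.06 F slicer [0.03, 0.69] -3.81 t 13.2 w 0.0157
shift [-0.0092 -0.0018  0.0092] rotvec [0.05 0.23 0.04] q [ -7.4   6.1  -9.8 114.1  -5.2  32.5 101.9] t 13.2
shift [-0.0229 -0.0018  0.0175] rotvec [0.05 0.23 0.04] q [ -7.4   6.1  -9.8 114.1  -5.2  32.5 101.9] t 13.2
```

Emit:
{"op": "arm_command", "data": {"targets": [[[-0.006,-0.0005,0.004,0,0,0,1],[-0.012,-0.0005,0.007,0,0,0,1],[-0.018,-0.0005,0.0105,0,0,0,1],[-0.024,-0.0005,0.014,0,0,0,1],[-0.024,-0.0005,0.014,0,0,0,1]]]}}

```text
time_s: 13.7
tool_pos: [0.6586, 0.2001, 0.1306]
tool_rot: [-180.0, 27.8, -154.9]
force: [-0.7, -0.3, -4.4]
grip_width: 0.0158
```

```bash
python3 - <<'E'
from h import *
where()
for n,c in (("scene",(110,220,270,400)),("wrist",None)):
    r=read_camera(n);im=r["img"]
    if c: im=cv2.resize(im[c[0]:c[1],c[2]:c[3]],None,fx=5.5,fy=5.4,interpolation=cv2.INTER_CUBIC)
    cv2.imwrite(f"pics/h_{n}.png",im[:,:,::-1]); where()
E
```

```text
tongue mm x 41.3 y 1.1 z 8.7 slant 11.65 yaw 0.04 F slicer [-0.76, 0.04] -4.35 t 13.7 w 0.0158
tongue mm x 40.8 y 1.1 z 8.6 slant 11.67 yaw 0.04 F slicer [-1.0, -0.38] -4.7 t 13.75 w 0.0155
tongue mm x 40.5 y 1.0 z 8.6 slant 11.67 yaw 0.03 F slicer [0.5, -0.0] -5.35 t 13.8 w 0.0156
```

View pics/h_scene.png

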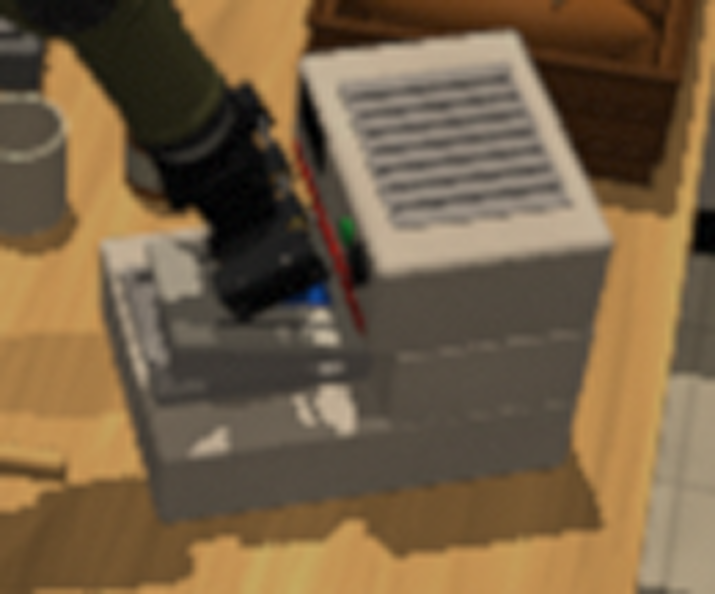

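View pics/h_wrist.png

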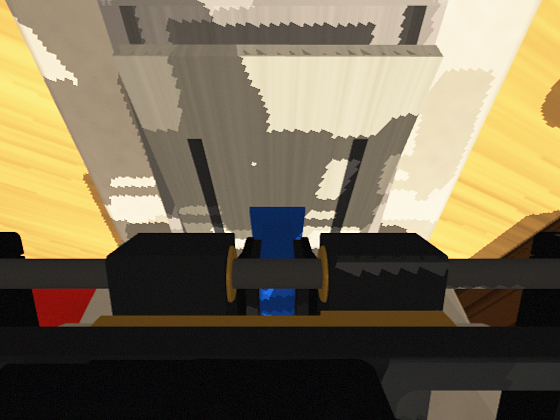

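```bash
python3 - <<'E'
from h import *
for a in ((.041,.0045,9),(.041,.0035,6),(.041,.003,3),(.041,.0025,0)): rel(*plate_tool(*a))
E
```

```text
shift [ 0.0047 -0.0009  0.006 ] rotvec [ 0.01 -2.67  0.03] q [ -8.2   9.2  -9.6 110.6  -3.8  32.7 100.5] t 13.8
shift [ 0.0087 -0.0009  0.0095] rotvec [ 0.01 -5.67  0.03] q [ -8.2   9.2  -9.6 110.6  -3.8  32.7 100.5] t 13.8
shift [ 0.0124 -0.0009  0.0127] rotvec [ 0.01 -8.67  0.03] q [ -8.2   9.2  -9.6 110.6  -3.8  32.7 100.5] t 13.8
shift [ 0.0159 -0.0009  0.0162] rotvec [ 1.000e-02 -1.167e+01  3.000e-02] q [ -8.2   9.2  -9.6 110.6  -3.8  32.7 100.5] t 13.8
```

Emit:
{"op": "arm_command", "data": {"targets": [[[0.0024,-0.0005,0.003,0,-1.3,0,1],[0.0047,-0.0009,0.006,0,-2.7,0,1],[0.0067,-0.0009,0.0078,0,-4.2,0,1],[0.0087,-0.0009,0.0095,0,-5.7,0,1],[0.0087,-0.0009,0.0095,0,-5.7,0,1]]]}}

```text
time_s: 14.3
tool_pos: [0.6537, 0.1966, 0.1168]
tool_rot: [180.0, 33.4, -155.0]
force: [-0.5, -0.4, -5.1]
grip_width: 0.0156
```

```bash
python3 - <<'E'
from h import *
where()
r=read_camera("wrist");cv2.imwrite("pics/k_wrist.png",r["img"][:,:,::-1]);where()
E
```

```text
tongue mm x 39.0 y -0.1 z 2.1 slant 6.12 yaw 0.00 F slicer [-0.59, -0.12] -5.11 t 14.3 w 0.0156
tongue mm x 39.9 y -0.1 z 3.0 slant 6.06 yaw 0.00 F slicer [0.07, 0.12] -5.05 t 14.35 w 0.0155
```

View pics/k_wrist.png

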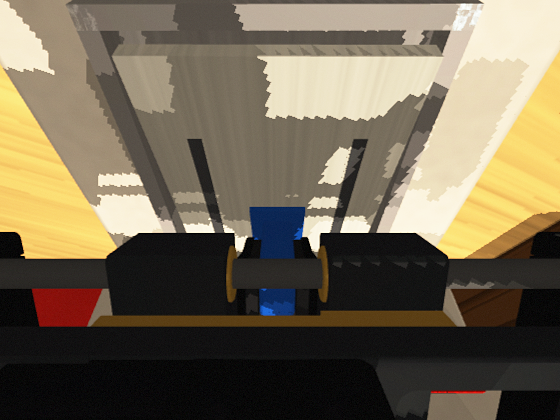

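```bash
python3 - <<'E'
from h import *
for a in ((.0415,.003,3),(.0415,.002,0.5),(.0415,.001,0)): rel(*plate_tool(*a))
E
```

```text
shift [0.0024 0.0001 0.0033] rotvec [-0.   -3.06  0.01] q [ -6.2   7.6 -10.8 116.7  -8.4  23.  105.4] t 14.35
shift [0.0059 0.0001 0.0064] rotvec [-0.   -5.56  0.01] q [ -6.2   7.6 -10.8 116.7  -8.4  23.  105.4] t 14.35
shift [0.007  0.0001 0.0076] rotvec [-0.   -6.06  0.01] q [ -6.2   7.6 -10.8 116.7  -8.4  23.  105.4] t 14.35
```

Emit:
{"op": "arm_command", "data": {"targets": [[[0.0012,0,0.0017,0,-1.5,0,1],[0.0024,0,0.0033,0,-3.1,0,1],[0.0042,0,0.0048,0,-4.3,0,1],[0.0059,0,0.0064,0,-5.6,0,1],[0.0059,0,0.0064,0,-5.6,0,1]]]}}

```text
time_s: 14.85
tool_pos: [0.6533, 0.1967, 0.1089]
tool_rot: [180.0, 39.0, -155.0]
force: [-0.8, -0.2, -6.0]
grip_width: 0.0155
```

```bash
python3 - <<'E'
from h import *
where()
r=read_camera("wrist");cv2.imwrite("pics/m_wrist.png",r["img"][:,:,::-1]);where()
P=pts(r)
for c in (200,280,350): print([P[v,c].round(4).tolist() for v in (20,35,41,50,80)])
E
```

```text
tongue mm x 41.8 y 0.2 z 1.9 slant 0.46 yaw 0.02 F slicer [-0.85, 0.17] -5.97 t 14.85 w 0.0155
tongue mm x 42.4 y 0.0 z 2.6 slant 0.42 yaw 0.01 F slicer [-0.06, -0.35] -4.18 t 14.9 w 0.0158
[[0.5591, 0.1289, 0.0929], [0.5632, 0.13, 0.0931], [0.5645, 0.1304, 0.0939], [0.5727, 0.131, 0.0836], [0.58, 0.1336, 0.0892]]
[[0.549, 0.15, 0.0938], [0.5532, 0.152, 0.0924], [0.5543, 0.1525, 0.0936], [0.5606, 0.1556, 0.0848], [0.5682, 0.1592, 0.089]]
[[0.5408, 0.1689, 0.0921], [0.544, 0.171, 0.0932], [0.5453, 0.1719, 0.0936], [0.5504, 0.177, 0.085], [0.558, 0.1819, 0.0885]]
```

View pics/m_wrist.png

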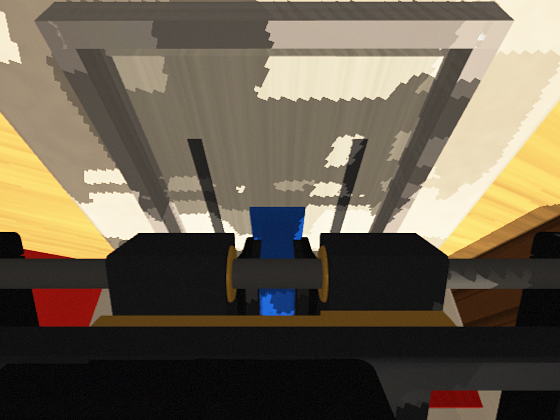

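Emit:
{"op": "arm_command", "data": {"targets": [[[0.0004,0,0.0005,0,-0.2,0,1],[0.0008,0,0.001,0,-0.4,0,1],[0.0012,0,0.0015,0,-0.4,0,1],[0.0012,0,0.0015,0,-0.4,0,1]]]}}

```text
time_s: 15.3
tool_pos: [0.6544, 0.1971, 0.108]
tool_rot: [-180.0, 39.6, -154.9]
force: [-0.4, 0.1, -3.9]
grip_width: 0.0155
```

```bash
python3 - <<'E'
from h import *
where();print(get_obs()["wrist_torque"])
E
```

```text
tongue mm x 43.2 y 0.1 z 1.8 slant -0.07 yaw 0.04 F slicer [-0.33, 0.26] -3.88 t 15.3 w 0.0155
[-0.46308607  1.13749628 -0.03966752]
```

Emit:
{"op": "arm_command", "data": {"targets": [[[0.0006,0,0.0004,0,0,0,1],[0.0012,0,0.0008,0,0,0,1],[0.0015,0,0.0013,0,0,0,1],[0.0015,0,0.0013,0,0,0,1]]]}}

```text
time_s: 15.7
tool_pos: [0.655, 0.1972, 0.1079]
tool_rot: [-179.9, 39.7, -154.9]
force: [-4.0, -0.3, 5.1]
grip_width: 0.0155
```

```bash
python3 - <<'E'
from h import *
where();print(get_obs()["wrist_torque"])
E
```

```text
tongue mm x 43.9 y -0.1 z 1.8 slant -0.24 yaw 0.03 F slicer [-3.79, 1.42] 5.06 t 15.7 w 0.0155
[-0.32281579  1.05261356  0.21059242]
```

Emit:
{"op": "arm_command", "data": {"targets": [[[0,0,0,0,0,0,0.4],[0,0,0,0,0,0,0.4],[0,0,0,0,0,0,0.4],[0,0,0,0,0,0,0.4],[0,0,0,0,0,0,0.4]]]}}

```text
time_s: 16.2
tool_pos: [0.6539, 0.1966, 0.1057]
tool_rot: [-180.0, 39.5, -154.9]
force: [0.2, -0.4, 0.2]
grip_width: 0.0261
```

```bash
python3 - <<'E'
from h import *
where()
for n,c in (("scene",(110,220,270,400)),("wrist",None)):
    r=read_camera(n);im=r["img"]
    if c: im=cv2.resize(im[c[0]:c[1],c[2]:c[3]],None,fx=5.5,fy=5.4,interpolation=cv2.INTER_CUBIC)
    cv2.imwrite(f"pics/n_{n}.png",im[:,:,::-1])
P=pts(r);s=np.radians(SY);hs=np.array([np.cos(s),np.sin(s),0]);ls=np.array([-hs[1],hs[0],0])
def L(p):
    d=p-SO; return (np.array([d@hs,d@ls,d[2]-.08])*1e3).round(1).tolist()
for c in (200,280,350):
    print(c,[(v,L(P[v,c])) for v in (20,35,40,44,46,48,50,52,55,60,70,80,100)])
E
```

```text
tongue mm x 42.5 y -0.1 z -0.6 slant -0.05 yaw 0.02 F slicer [0.03, -0.44] 0.21 t 16.2 w 0.0261
200 [(20, [-152.0, -21.2, 10.5]), (35, [-149.0, -21.4, 13.1]), (40, [-147.7, -21.6, 13.3]), (44, [-146.4, -21.9, 13.0]), (46, [-146.2, -21.8, 13.7]), (48, [-144.9, -22.3, 12.2]), (50, [-144.5, -22.3, 12.8]), (52, [-143.8, -22.5, 12.5]), (55, [-137.4, -25.3, 1.8]), (60, [-137.7, -24.7, 5.6]), (70, [-135.0, -25.0, 7.0]), (80, [-131.8, -25.5, 7.7]), (100, [-123.5, -27.3, 7.0])]
280 [(20, [-151.6, 1.8, 9.6]), (35, [-149.6, 1.8, 14.4]), (40, [-147.7, 1.8, 13.3]), (44, [-147.4, 1.8, 15.0]), (46, [-145.7, 1.8, 12.7]), (48, [-145.3, 1.8, 13.1]), (50, [-144.7, 1.8, 13.1]), (52, [-144.0, 1.8, 12.8]), (55, [-137.6, 1.9, 2.1]), (60, [-137.2, 1.9, 4.6]), (70, [-135.4, 1.9, 7.7]), (80, [-131.7, 2.0, 7.6]), (100, [-123.5, 2.0, 6.9])]
350 [(20, [-152.3, 21.7, 11.3]), (35, [-149.4, 21.8, 14.0]), (40, [-147.5, 22.3, 12.9]), (44, [-146.8, 22.4, 13.8]), (46, [-146.2, 22.5, 13.7]), (48, [-145.1, 22.8, 12.7]), (50, [-145.2, 22.6, 14.0]), (52, [-143.7, 23.1, 12.3]), (55, [-137.4, 25.8, 1.8]), (60, [-137.6, 25.2, 5.5]), (70, [-135.9, 25.1, 8.5]), (80, [-131.8, 26.1, 7.6]), (100, [-124.4, 27.4, 8.3])]
```

View pics/n_scene.png

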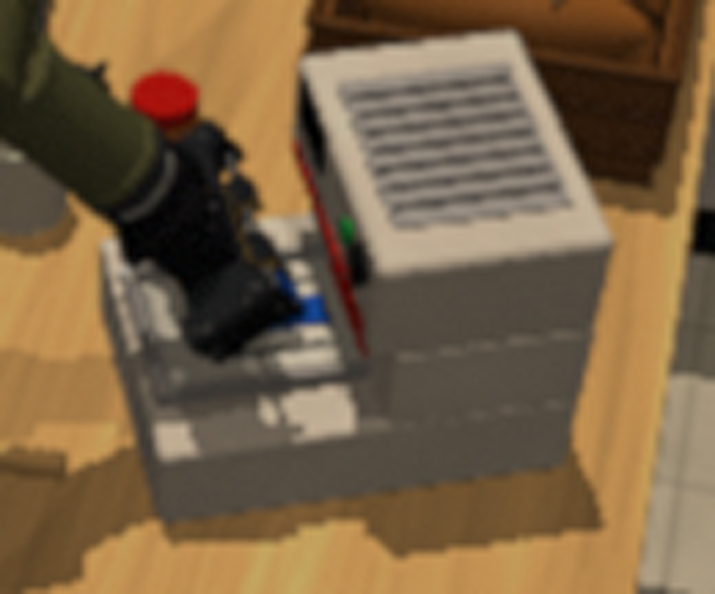

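View pics/n_wrist.png

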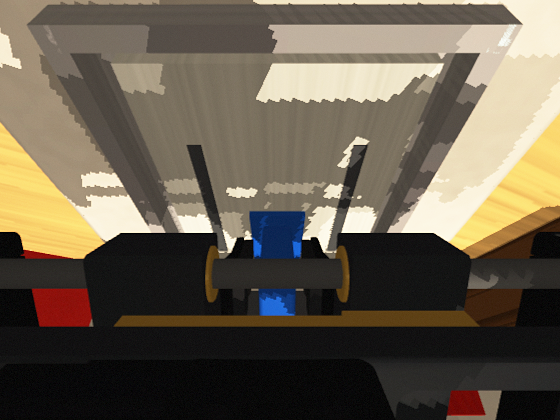

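Emit:
{"op": "arm_command", "data": {"newtons": 35, "targets": [[[0,0,0,0,0,0,1],[0,0,0,0,0,0,1],[0,0,0,0,0,0,1],[0,0,0,0,0,0,1],[0,0,0,0,0,0,1],[0,0,0,0,0,0,1]]]}}

```text
time_s: 16.9
tool_pos: [0.6538, 0.1967, 0.1057]
tool_rot: [-180.0, 39.5, -154.9]
force: [-0.1, 0.7, -0.7]
grip_width: 0.0156
```

```bash
python3 - <<'E'
from h import *
where()
E
```

```text
tongue mm x 42.5 y -0.0 z -0.5 slant -0.04 yaw 0.02 F slicer [0.22, 0.63] -0.67 t 16.9 w 0.0156
```

Emit:
{"op": "arm_command", "data": {"targets": [[[-0.0008,0,0.0006,0,0,0,1],[-0.0015,0,0.0013,0,0,0,1],[-0.0023,0,0.0019,0,0,0,1],[-0.0031,0,0.0025,0,0,0,1]]]}}

```text
time_s: 17.3
tool_pos: [0.6573, 0.1984, 0.1057]
tool_rot: [-180.0, 39.5, -154.9]
force: [-3.3, -1.5, 2.8]
grip_width: 0.0156
```

```bash
python3 - <<'E'
from h import *
where()
E
```

```text
tongue mm x 46.4 y 0.0 z -0.6 slant -0.03 yaw 0.03 F slicer [-3.63, 0.04] 2.82 t 17.3 w 0.0156
```

Emit:
{"op": "arm_command", "data": {"targets": [[[-0.0008,0,0.0006,0,0,0,1],[-0.0016,0,0.0012,0,0,0,1],[-0.0024,0,0.0018,0,0,0,1]]]}}

```text
time_s: 17.6
tool_pos: [0.66, 0.1997, 0.1057]
tool_rot: [-180.0, 39.5, -154.9]
force: [-3.5, -1.2, 1.4]
grip_width: 0.0153
```

```bash
cat > w.py <<'E'
from h import *
where()
E
python3 w.py
```

```text
tongue mm x 49.4 y 0.0 z -0.6 slant -0.02 yaw 0.03 F slicer [-3.65, 0.42] 1.35 t 17.6 w 0.0153
```

Emit:
{"op": "arm_command", "data": {"targets": [[[-0.0006,0,0.0005,0,0,0,1],[-0.0012,0,0.001,0,0,0,1],[-0.0018,0,0.0014,0,0,0,1]]]}}

```text
time_s: 17.9
tool_pos: [0.6621, 0.2006, 0.1057]
tool_rot: [-180.0, 39.5, -154.9]
force: [-2.2, -1.5, 0.6]
grip_width: 0.016
```

```bash
python3 w.py
```

```text
tongue mm x 51.7 y 0.0 z -0.6 slant -0.02 yaw 0.03 F slicer [-2.62, -0.4] 0.56 t 17.9 w 0.016
```

Emit:
{"op": "arm_command", "data": {"targets": [[[-0.0006,0,0.0005,0,0,0,1],[-0.0012,0,0.001,0,0,0,1],[-0.0018,0,0.0015,0,0,0,1]]]}}

```text
time_s: 18.2
tool_pos: [0.6642, 0.2017, 0.1057]
tool_rot: [-180.0, 39.5, -154.9]
force: [-3.0, -1.1, 0.2]
grip_width: 0.016
```

```bash
python3 w.py
```

```text
tongue mm x 54.0 y 0.1 z -0.6 slant -0.02 yaw 0.04 F slicer [-3.19, 0.26] 0.15 t 18.2 w 0.016
```

Emit:
{"op": "arm_command", "data": {"targets": [[[-0.0006,0,0.0005,0,0,0,1],[-0.0012,0,0.001,0,0,0,1],[-0.0018,0,0.0015,0,0,0,1]]]}}

```text
time_s: 18.5
tool_pos: [0.6663, 0.2027, 0.1057]
tool_rot: [-180.0, 39.5, -154.9]
force: [-2.3, -1.6, -0.7]
grip_width: 0.016
```

```bash
python3 w.py
```

```text
tongue mm x 56.3 y 0.1 z -0.6 slant -0.02 yaw 0.03 F slicer [-2.8, -0.49] -0.66 t 18.5 w 0.016
```

Emit:
{"op": "arm_command", "data": {"targets": [[[-0.0006,0,0.0005,0,0,0,1],[-0.0011,0,0.001,0,0,0,1],[-0.0017,0,0.0015,0,0,0,1]]]}}

```text
time_s: 18.8
tool_pos: [0.6684, 0.2036, 0.1058]
tool_rot: [-180.0, 39.5, -154.9]
force: [-2.1, -0.4, -1.3]
grip_width: 0.0156
```

```bash
python3 w.py
```

```text
tongue mm x 58.7 y 0.1 z -0.6 slant -0.03 yaw 0.03 F slicer [-2.03, 0.5] -1.32 t 18.8 w 0.0156
```

Emit:
{"op": "arm_command", "data": {"targets": [[[-0.0006,0,0.0005,0,0,0,1],[-0.0011,0,0.001,0,0,0,1],[-0.0017,0,0.0015,0,0,0,1]]]}}

```text
time_s: 19.1
tool_pos: [0.6705, 0.2046, 0.1057]
tool_rot: [-180.0, 39.5, -154.9]
force: [-2.4, -0.2, -2.0]
grip_width: 0.0158
```

```bash
python3 w.py
```

```text
tongue mm x 61.0 y 0.0 z -0.6 slant -0.03 yaw 0.02 F slicer [-2.27, 0.83] -2.04 t 19.1 w 0.0158
```

Emit:
{"op": "arm_command", "data": {"targets": [[[-0.0005,0,0.0006,0,0,0,1],[-0.001,0,0.0012,0,0,0,1],[-0.0015,0,0.0017,0,0,0,1]]]}}

```text
time_s: 19.4
tool_pos: [0.6728, 0.2055, 0.1057]
tool_rot: [-180.0, 39.6, -154.9]
force: [-2.2, -1.2, 0.7]
grip_width: 0.0154
```

```bash
python3 w.py
```

```text
tongue mm x 63.5 y -0.1 z -0.5 slant -0.07 yaw 0.02 F slicer [-2.5, -0.17] 0.65 t 19.4 w 0.0154
```

Emit:
{"op": "arm_command", "data": {"targets": [[[-0.0005,0,0.0005,0,0,0,1],[-0.0011,0,0.001,0,0,0,1],[-0.0016,0,0.0015,0,0,0,1]]]}}

```text
time_s: 19.7
tool_pos: [0.6748, 0.2065, 0.1057]
tool_rot: [-180.0, 39.6, -154.9]
force: [-5.9, -2.8, 5.6]
grip_width: 0.0158
```

```bash
python3 w.py
```

```text
tongue mm x 65.7 y -0.1 z -0.5 slant -0.08 yaw 0.02 F slicer [-6.5, -0.08] 5.57 t 19.7 w 0.0158
```

Emit:
{"op": "arm_command", "data": {"targets": [[[-0.0005,0,0.0003,0,0,0,1],[-0.0009,0,0.0006,0,0,0,1],[-0.0009,0,0.0006,0,0,0,1]]]}}

```text
time_s: 20.0
tool_pos: [0.6755, 0.2068, 0.1057]
tool_rot: [-180.0, 39.5, -154.9]
force: [-5.0, -2.1, 3.9]
grip_width: 0.016
```

```bash
python3 w.py
```

```text
tongue mm x 66.4 y -0.1 z -0.5 slant -0.04 yaw 0.03 F slicer [-5.41, 0.16] 3.88 t 20.0 w 0.016
```

Emit:
{"op": "arm_command", "data": {"targets": [[[-0.0004,0,0.0003,0,0,0,1],[-0.0008,0,0.0006,0,0,0,1],[-0.0008,0,0.0006,0,0,0,1]]]}}

```text
time_s: 20.3
tool_pos: [0.6763, 0.2073, 0.1057]
tool_rot: [-180.0, 39.5, -154.9]
force: [-6.4, -3.2, 4.0]
grip_width: 0.0156
```

```bash
python3 w.py
```

```text
tongue mm x 67.3 y 0.1 z -0.6 slant -0.03 yaw 0.04 F slicer [-7.17, -0.14] 4.02 t 20.3 w 0.0156
```

Emit:
{"op": "arm_command", "data": {"targets": [[[-0.0004,0,0.0003,0,0,0,1],[-0.0008,0,0.0006,0,0,0,1],[-0.0008,0,0.0006,0,0,0,1]]]}}

```text
time_s: 20.6
tool_pos: [0.6771, 0.2078, 0.1058]
tool_rot: [-180.0, 39.5, -154.9]
force: [-6.3, -2.8, 4.0]
grip_width: 0.0157
```

```bash
python3 w.py
```

```text
tongue mm x 68.3 y 0.2 z -0.5 slant -0.03 yaw 0.04 F slicer [-6.93, 0.17] 3.97 t 20.6 w 0.0157
```

Emit:
{"op": "arm_command", "data": {"targets": [[[-0.0004,0,0.0003,0,0,0,1],[-0.0008,0,0.0006,0,0,0,1],[-0.0008,0,0.0006,0,0,0,1]]]}}

```text
time_s: 20.9
tool_pos: [0.6779, 0.2083, 0.1057]
tool_rot: [-180.0, 39.5, -154.9]
force: [-6.2, -2.9, 4.9]
grip_width: 0.0156
```

```bash
python3 w.py
```

```text
tongue mm x 69.2 y 0.3 z -0.6 slant -0.02 yaw 0.06 F slicer [-6.87, 0.05] 4.85 t 20.9 w 0.0156
```

Emit:
{"op": "arm_command", "data": {"targets": [[[-0.0003,0,0.0002,0,0,0,1],[-0.0005,0,0.0003,0,0,0,1],[-0.0005,0,0.0003,0,0,0,1]]]}}

```text
time_s: 21.2
tool_pos: [0.6784, 0.2086, 0.1057]
tool_rot: [-180.0, 39.5, -154.9]
force: [-7.0, -3.5, 3.2]
grip_width: 0.0158
```

```bash
python3 w.py
```

```text
tongue mm x 69.8 y 0.4 z -0.6 slant -0.01 yaw 0.06 F slicer [-7.8, -0.18] 3.21 t 21.2 w 0.0158
```

Emit:
{"op": "arm_command", "data": {"targets": [[[-0.0003,0,0.0002,0,0,0,1],[-0.0005,0,0.0003,0,0,0,1],[-0.0005,0,0.0003,0,0,0,1]]]}}

```text
time_s: 21.5
tool_pos: [0.6788, 0.2089, 0.1057]
tool_rot: [-180.0, 39.5, -154.9]
force: [-5.7, -2.2, 3.9]
grip_width: 0.0159
```

```bash
python3 w.py
```

```text
tongue mm x 70.3 y 0.5 z -0.6 slant -0.00 yaw 0.07 F slicer [-6.12, 0.41] 3.86 t 21.5 w 0.0159
```

Emit:
{"op": "arm_command", "data": {"targets": [[[-0.0003,0,0.0002,0,0,0,1],[-0.0005,0,0.0003,0,0,0,1],[-0.0005,0,0.0003,0,0,0,1]]]}}

```text
time_s: 21.8
tool_pos: [0.6793, 0.2091, 0.1057]
tool_rot: [-180.0, 39.5, -154.9]
force: [-6.5, -1.2, 3.1]
grip_width: 0.0153
```

```bash
python3 w.py
```

```text
tongue mm x 70.8 y 0.5 z -0.6 slant 0.00 yaw 0.07 F slicer [-6.42, 1.7] 3.07 t 21.8 w 0.0153
```

Emit:
{"op": "arm_command", "data": {"targets": [[[-0.0003,0,0.0002,0,0,0,1],[-0.0005,0,0.0003,0,0,0,1],[-0.0005,0,0.0003,0,0,0,1]]]}}

```text
time_s: 22.1
tool_pos: [0.6797, 0.2094, 0.1057]
tool_rot: [-180.0, 39.5, -154.9]
force: [-6.8, -2.1, 3.5]
grip_width: 0.016
```

```bash
python3 w.py
```

```text
tongue mm x 71.3 y 0.6 z -0.6 slant 0.01 yaw 0.08 F slicer [-7.04, 0.93] 3.45 t 22.1 w 0.016
```

Emit:
{"op": "arm_command", "data": {"targets": [[[-0.0003,0,0.0002,0,0,0,1],[-0.0005,0,0.0003,0,0,0,1],[-0.0005,0,0.0003,0,0,0,1]]]}}

```text
time_s: 22.4
tool_pos: [0.68, 0.2096, 0.1058]
tool_rot: [-180.0, 39.5, -154.9]
force: [-7.7, -2.4, 4.1]
grip_width: 0.0159
```

```bash
python3 w.py
```

```text
tongue mm x 71.7 y 0.7 z -0.6 slant 0.03 yaw 0.08 F slicer [-8.0, 1.06] 4.12 t 22.4 w 0.0159
```

Emit:
{"op": "arm_command", "data": {"targets": [[[-0.0003,0,0.0002,0,0,0,1],[-0.0005,0,0.0003,0,0,0,1],[-0.0005,0,0.0003,0,0,0,1]]]}}

```text
time_s: 22.7
tool_pos: [0.6801, 0.2097, 0.1057]
tool_rot: [-180.0, 39.4, -154.9]
force: [-11.7, -4.3, 6.0]
grip_width: 0.0159
```

```bash
python3 w.py
```

```text
tongue mm x 71.8 y 0.7 z -0.7 slant 0.08 yaw 0.09 F slicer [-12.42, 1.03] 5.99 t 22.7 w 0.0159
```

Emit:
{"op": "arm_command", "data": {"targets": [[[-0.0001,0,0.0001,0,0,0,1],[-0.0002,0,0.0001,0,0,0,1],[-0.0002,0,0.0001,0,0,0,1]]]}}

```text
time_s: 23.0
tool_pos: [0.6801, 0.2097, 0.1057]
tool_rot: [-180.0, 39.4, -154.9]
force: [-12.8, -4.6, 6.6]
grip_width: 0.0156
```

```bash
python3 w.py
```

```text
tongue mm x 71.8 y 0.7 z -0.8 slant 0.10 yaw 0.09 F slicer [-13.51, 1.22] 6.55 t 23.0 w 0.0156
```

Emit:
{"op": "arm_command", "data": {"targets": [[[0.0004,0,-0.0004,0,0,0,1],[0.0008,0,-0.0007,0,0,0,1],[0.0008,0,-0.0007,0,0,0,1]]]}}

```text
time_s: 23.3
tool_pos: [0.6799, 0.2097, 0.1057]
tool_rot: [180.0, 39.5, -154.9]
force: [-6.6, -1.6, 0.2]
grip_width: 0.0156
```

```bash
python3 w.py
```

```text
tongue mm x 71.6 y 0.8 z -0.7 slant 0.03 yaw 0.08 F slicer [-6.65, 1.34] 0.22 t 23.3 w 0.0156
```

Emit:
{"op": "arm_command", "data": {"targets": [[[0,0,0,0,0,0,0.2],[0,0,0,0,0,0,0.2],[0,0,0,0,0,0,0.2],[0,0,0,0,0,0,0.2],[0,0,0,0,0,0,0.2],[0,0,0,0,0,0,0.2]]]}}

```text
time_s: 23.9
tool_pos: [0.6808, 0.2092, 0.1063]
tool_rot: [-180.0, 39.6, -154.9]
force: [-0.1, 0.0, 0.3]
grip_width: 0.0344
```

```bash
python3 - <<'E'
from h import *
where()
r=read_camera("wrist");cv2.imwrite("pics/r_wrist.png",r["img"][:,:,::-1])
P=pts(r);s=np.radians(SY);hs=np.array([np.cos(s),np.sin(s),0]);ls=np.array([-hs[1],hs[0],0])
def L(p):
    d=p-SO; return (np.array([d@hs,d@ls,d[2]-.08])*1e3).round(1).tolist()
for c in (230,280,330): print(c,[(v,L(P[v,c])) for v in (20,40,60,70,80,85,90,100,120,140)])
E
```

```text
tongue mm x 72.2 y -0.1 z 0.0 slant -0.06 yaw 0.02 F slicer [-0.1, 0.08] 0.29 t 23.9 w 0.0344
230 [(20, [-117.3, -14.3, -1.2]), (40, [-111.0, -15.0, -1.2]), (60, [-108.4, -14.6, 6.9]), (70, [-104.8, -15.0, 6.7]), (80, [-101.4, -15.4, 7.1]), (85, [-99.4, -15.7, 6.9]), (90, [-97.9, -15.8, 7.6]), (100, [-93.7, -16.3, 7.5]), (120, [-85.0, -17.4, 7.6]), (140, [-74.8, -18.6, 7.4])]
280 [(20, [-117.3, 1.9, -1.0]), (40, [-111.9, 1.9, 0.6]), (60, [-108.4, 1.9, 7.0]), (70, [-105.3, 1.9, 7.6]), (80, [-101.3, 2.0, 6.9]), (85, [-99.2, 2.0, 6.6]), (90, [-98.2, 2.0, 8.1]), (100, [-93.8, 2.0, 7.6]), (120, [-84.9, 2.1, 7.5]), (140, [-75.4, 2.2, 8.2])]
330 [(20, [-117.4, 18.0, -0.8]), (40, [-111.8, 18.6, 0.5]), (60, [-108.2, 18.5, 6.5]), (70, [-105.6, 18.7, 8.2]), (80, [-101.2, 19.4, 6.8]), (85, [-99.7, 19.6, 7.5]), (90, [-97.6, 19.9, 7.2]), (100, [-93.9, 20.3, 7.8]), (120, [-84.5, 21.7, 6.9]), (140, [-74.7, 23.0, 7.3])]
```

View pics/r_wrist.png

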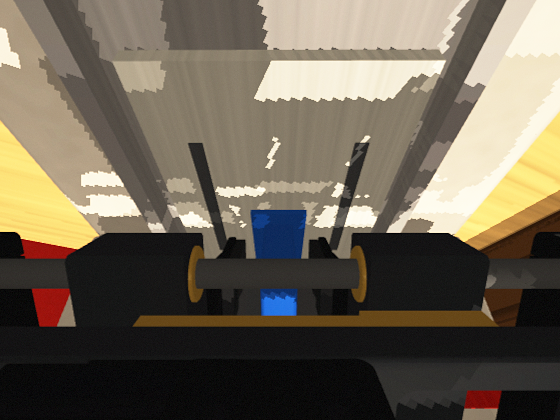

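Emit:
{"op": "arm_command", "data": {"targets": [[[0,0,-0.01,0,0,0,0.2],[0,0,-0.025,0,0,0,0.2],[0,0,-0.045,0,0,0,0.2],[0,0,-0.065,0,2,0,0.2],[0,0,-0.085,0,5,0,0.2],[0,0,-0.1,0,8,0,0.2],[0,0,-0.1,0,8,0,0.2],[0,0,-0.1,0,8,0,0.2]]]}}

```text
time_s: 24.75
tool_pos: [0.623, 0.1824, 0.1837]
tool_rot: [-180.0, 31.6, -154.9]
force: [0.0, 0.3, 0.4]
grip_width: 0.0348
```

```bash
python3 - <<'E'
from h import *
st()
for n,c in (("scene",(110,220,270,400)),("top",None),("wrist",None)):
    r=read_camera(n);im=r["img"]
    if c: im=cv2.resize(im[c[0]:c[1],c[2]:c[3]],None,fx=5.5,fy=5.4,interpolation=cv2.INTER_CUBIC)
    cv2.imwrite(f"pics/f_{n}.png",im[:,:,::-1])
P=pts(r);s=np.radians(SY);hs=np.array([np.cos(s),np.sin(s),0]);ls=np.array([-hs[1],hs[0],0])
L=np.stack([(P-SO)@hs,(P-SO)@ls,P[...,2]-.08],-1)
m=(L[...,2]>.004)&(L[...,2]<.011)&(abs(L[...,1])<.04)&(L[...,0]>-.14)&(L[...,0]<0)
q=L[m];print(len(q),"rear x",np.percentile(q[:,0],1)*1e3,"plane",np.linalg.lstsq(np.c_[q[:,:2],np.ones(len(q))],q[:,2],rcond=None)[0])
E
```

```text
t 24.75 p [0.623  0.1824 0.1837] rot [-179.96   31.65 -154.89] q [ -3.9  -0.3 -12.  115.6  -8.7  33.6 105.1] F [0.04 0.26 0.41] w 0.0348
11054 rear x -108.61953576791765 plane [0.00832065 0.00194634 0.00795976]
```

View pics/f_scene.png

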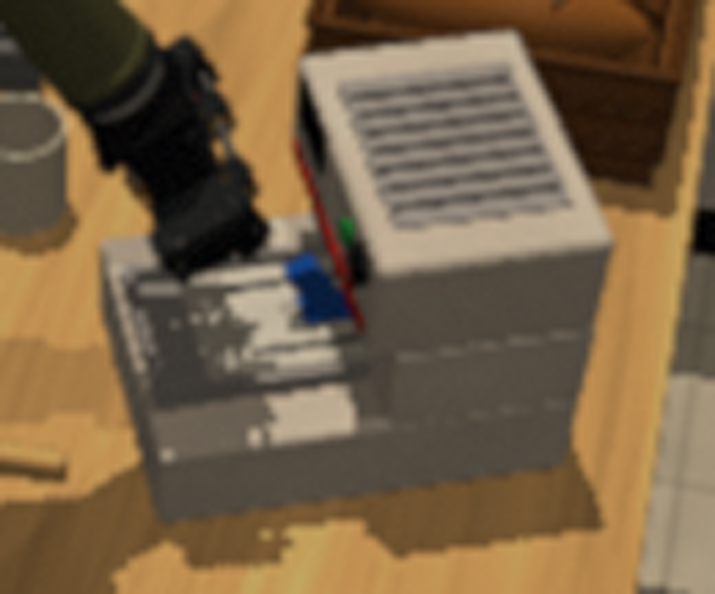

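View pics/f_top.png

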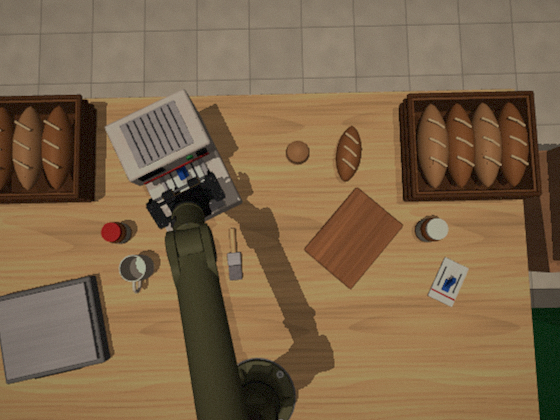

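```bash
python3 -c "
from h import *
st();print(sign_off())"
```

```text
t 24.9 p [0.622  0.1821 0.1815] rot [ 179.97   31.43 -154.94] q [ -4.   -0.2 -11.9 115.7  -8.7  33.7 105.1] F [-0.28  0.67  0.25] w 0.0348
the job is handed in; nothing more can be done
None
```

I fitted the 180 x 110 mm plate from the board to the slicer and handed the job in at about 25 s; the hand-in gives no verdict.

**What I did:** I hooked the red-striped end under the lip at about a 12 degree slant, then swung the handle end down flat behind the rim. There I let go and regripped once, to free the grip of side load. I then slid the plate in:
- **Plunger contact:** friction alone was about 3 N. It rose to about 7 N with the tongue at x ≈ 64–66 mm.
- **Stop:** at x ≈ 71.8 mm the plate stopped and the force rose to 13.5 N, well below the bracket's 22 N. I eased off, let go and backed away.

**Last checks:**
- **Plate:** its rear end is at x ≈ -109 mm and its top about 7.5 mm above the bed, so it lies flat to within about half a degree.
- **Bystanders:** by eye, in the top picture, the bystanders and the smaller look-alike plate are where they were.
- **Robot:** it touches nothing, with about zero force at the wrist.

**Not certain:**
- **Plunger and bracket:** I felt the switch through the wrist but could not see it. Contact to stop measured roughly 6–8 mm rather than exactly 6, as I could only place the first contact to within about 2 mm.
- **Camera disagreement:** the top and wrist cameras differed by about 3.5 mm on the plate's first position. I used the wrist camera, and the grasp was centred.

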